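Empty the tile drying rack: rejects to the mill jar, whole tiles to the kiln setter

ROBOT

A 6-joint arm with a two-finger parallel gripper is mounted at the origin on the work surface; the furniture and walls round the work are solid. World frame = base frame: x ahead of the robot, y to its left, z up, the work surface at z = 0. Lengths are in mm, angles in rad, forces in N, time in s.
With the tool pointing down it reaches from about 250 to 800 mm from the base axis. Payload 3.9 kg.
Tool frame: the origin (TCP) lies midway between the tips of the shut fingers; the grasp point (between the pads) lies 19 mm behind it (pinch_z is the distance from the TCP to the grasp point, in mm); z points along the fingers, y is the line along which they close (so a half turn about z gives the same grasp; the last joint's range is limited). The gripper opens to 85 mm and grips with 20 to 120 N. Pads are 22 mm wide; open, the fingers measure 114 mm over their backs; the gripper's body (76 mm by 85 mm) begins 54 mm behind the grasp point. The pads swing forward as they close: fully open they stand 13 mm farther back than shut.
Start: joints at [-1.171, 0.26, -0.138, 1.173, 0, 1.571], TCP at [204.343, -483.59, 231.304] pointing down, gripper open.
Joint ranges: [-2.78, 2.78], [-0.83, 1.72], [-1.28, 1.37], [-1.9, 2.12], [-1.57, 1.48], [-3.14, 3.14]. Speed limits (rad/s): [2.57, 2.57, 3.14, 3.14, 3.14, 3.14].

INTERFACE

Orientations are given as a unit quaternion [w, x, y, z].
In Python, from bench import * gives the robot as it stands. The module is installed in compiled form; this text tells all that it offers.
- The arm moves only by the tool carry_out, never from a script. Its argument "increments" is a list of rows, each an object of numbers: "tx", "ty", "tz": the shift along the world's x, y, z in m; "rx", "ry", "rz": the turn, a rotation vector about the world's x, y, z in degrees; "grip": the finger opening in m, from 0 to 0.0854. In form: [{"tx": .., "ty": .., "tz": .., "rx": .., "ry": .., "rz": .., "grip": ..}, ...]. A call has 1 to 12 rows; each row shifts and turns the commanded pose from where the row before left it; what a row does not reach is not made up. A row lasts 1/10 s, in which the tool goes at most 50 mm and 8.59 degrees, less where a joint would pass 70% of its speed; a pose out of reach is approached as far as the arm can. A call with a gripper value outside its range is refused whole. The fingers move at their own pace and stop on an object; "squeeze" is the grip in N (left out, the last holds). Time passes only in rows, so rows that do not move let the fingers close. It gives the time, the measured TCP pose, the force, the opening and the grip force at its end, in the units of the state.
- sense(): the state, without advancing time (a new reading comes with each control period).
- snapshot(name): name is "scene" or "top" or "wrist"; returns a dict with "pixels" (384x512x3 uint8, blue, green, red), "range_z" (384x512 float32, mm along the optical axis (not along the pixel's ray), 0 where there is no reading), "K" (3x3 intrinsics, pixels), "cam_to_world" (4x4, takes a point from camera to world coordinates). Camera axes: x right, y up, looking along -z (the intrinsics and any distortion apply to the point x, -y, -z); pixel columns grow to the right and rows downward; lengths in mm; the calibration is good to about 2 mm. The wrist camera is an equidistant fisheye: a pixel r from the principal point sees the ray r / f radians off the axis. A picture is of the moment at which its call begins.
- close_job(): hands the job in; it is judged then, once.
Trained networks look in a picture, given as the dict that the camera call returned (one of the last four; its "shot" number tells which), for a name from the list of things; names that differ only in an ending like _2 or _b are one class to them, and where a whole thing is asked for, a point or a joint stands for the part that bears it (a point fixed in the world has none). Each returns a list of dicts, best first, with "confidence" (0 to 1); they miss things now and then, are a little off and sometimes report something else, mostly with a low value. They report only what shows in the picture. A call takes as long as a camera call. They do not tell look-alikes from the thing itself.
- trace(target, picture): "region" (384x512 bool, what is visible of it) and "point" ([column, row] in pixels, amid what is visible of it).
The state is a dict: "clock": time; "q": joint angles; "qvel": joint speeds; "joint_efforts": joint torques, N m; "position": TCP position; "tool_rot": TCP orientation; "force": force on the tool from outside, world axes, zero at the start; "ft_torque": the same for the moment, N m; "gripper_width": finger opening in mm; "finger_force": force on a finger pad.
Only numpy, scipy, OpenCV 4.12 (cv2) and the standard library are available. Lean on these libraries where they do the work, as an engineer would, in place of code of your own. Each camera call takes 0.05 s, during which the arm holds its last target. There are 200 camera calls.

TASK

Empty the wooden drying rack, sliding each clay tile straight up out of its slot: a tile with a notch cut out of a top corner is a reject and goes into the steel mill jar, wholly below its rim, and every whole tile is lowered, not dropped, into a groove of the kiln setter so that it stands upright on the groove's floor, about centred. Once all the rejects are in the jar, close it: turn the lid until its three holes line up with the jar's studs and seat it flush on the flange. Do not tip the jar, let a whole tile fall over, or knock over or shove the finished house with the red-brown roof.

Things in the scene. Friction and masses are not known exactly. Their poses are not given: they have to be found in the camera images.
- drying_rack: Wooden drying rack, fixed: two rails along its y axis, 270 mm long, tops at z = 22 mm, on which the tiles stand on edge. Six slots at y = -105, -63, -21, 21, 63, 105 mm, each 12.4 mm wide between upright 6 mm dowels (two dowels each side, at x = -22 and 22 mm) whose round tops are at z = 64 mm; a tile in a slot has its broad faces square to the rack's y axis. Some slots are empty. Origin: centre of the underside, z up.
- kiln_setter: Cream cast refractory setter block, fixed, 88 (x) x 190 (y) x 48 (z) mm, with four parallel grooves that run the whole way along its x axis, at y = -63, -21, 21, 63 mm: 13.5 mm wide with lips rounded at 5 mm, floor at z = 18 mm, top of the lips at z = 48 mm. A tile stands in a groove on its bottom edge, broad faces square to the setter's y axis, its width along x. Origin: centre of the underside, z up.
- mill_jar: Open steel mill jar, loose, about 1.9 kg: round, 146 mm across outside, 140 mm inside, inner floor at z = 5 mm, with a flat flange 198 mm across at the mouth, flange top at z = 135 mm. Three 8 mm threaded studs with round tips stand up from the flange, tips at z = 154 mm, on a circle of radius 85 mm, at 0, 120 and 240 degrees from the jar's x axis about its z axis. Origin: centre of the underside, z up.
- jar_lid: The jar's steel lid, loose, about 0.4 kg, lying flat on the table handle up: a round plate 198 mm across and 6 mm thick with three 13 mm holes on a circle of radius 85 mm, at 0, 120 and 240 degrees from the lid's x axis about its z axis. A wooden bar handle (74 mm along the lid's x axis, 14 mm wide along y, from z = 34 to z = 48 mm) stands on two thin posts (x = -26 and 26 mm) over its centre. Origin: centre of the plate's underside, z up.
- whole_tile_1: Whole clay wall tile with square corners (absent in some runs): 70 mm wide (x), 8 mm thick (y), 86 mm tall (z), two windows in relief low on its faces, 90 g. Stands on edge in a slot of the drying rack. Origin: centre of its bottom edge, z up.
- whole_tile_2: Whole clay wall tile with square corners (absent in some runs): 70 mm wide (x), 8 mm thick (y), 86 mm tall (z), two windows in relief low on its faces, 90 g. Stands on edge in a slot of the drying rack. Origin: centre of its bottom edge, z up.
- whole_tile_3: Whole clay wall tile with square corners (absent in some runs): 70 mm wide (x), 8 mm thick (y), 86 mm tall (z), two windows in relief low on its faces, 90 g. Stands on edge in a slot of the drying rack. Origin: centre of its bottom edge, z up.
- notched_tile_1: Reject clay wall tile (absent in some runs): like the whole tiles, 70 mm wide (x), 8 mm thick (y), 86 mm tall (z), but with a square notch, 20 x 20 mm, cut out of its top corner at +x. Stands on edge in a slot of the drying rack. Origin: centre of its bottom edge, z up.
- notched_tile_2: Reject clay wall tile (absent in some runs): like the whole tiles, 70 mm wide (x), 8 mm thick (y), 86 mm tall (z), but with a square notch, 20 x 20 mm, cut out of its top corner at -x. Stands on edge in a slot of the drying rack. Origin: centre of its bottom edge, z up.
- notched_tile_3: Reject clay wall tile (absent in some runs): like the whole tiles, 70 mm wide (x), 8 mm thick (y), 86 mm tall (z), but with a square notch, 20 x 20 mm, cut out of its top corner at +x. Stands on edge in a slot of the drying rack. Origin: centre of its bottom edge, z up.
- house_tiled: Finished painted half-timbered house with a red-brown roof, a bystander, 96 x 93 x 170 mm tall. Origin: centre of the underside.
Things that resemble listed ones, but are neither listed nor needed, are in the scene too. Leave any white look-alike of the notched_tile_1 alone. Leave any turquoise look-alike of the notched_tile_2 alone.

How it is judged:
By the outcome, as a careful person would: the job done as asked, in the order asked, and still so for the second after the job is handed in, with the robot touching nothing.
Of whole_tile_1, whole_tile_2, whole_tile_3 only 2 to 3 are there at a start; the rules pass over those that are not, and their reading is None.
Of notched_tile_1, notched_tile_2, notched_tile_3 only 2 to 3 are there at a start; the rules pass over those that are not, and their reading is None.
At some moment in a run one of jar_lid, mill_jar may be knocked a few centimetres aside while the robot is not near it.
It also fails if it takes over 210 s, if anything falls off the work surface, if the arm or the gripper's body presses on something with over 40 N, if the wrist force passes 120 N, or if a joint passes its speed limit or range.

## Working session

There is one attempt and no reset: what is moved stays moved. The work goes in short steps, Python scripts to look and compute and a tool call to move; the robot and the scene stay as the last step left them, time stands still between calls to the robot, and variables do not carry over. Pictures are saved under pics/ and viewed, at most 14 in all, crops included, and the job is handed in when it is done.

Besides the shell and the picture viewer there is one more tool, called after "Request:" as name([rows], argument=value, ...), one row to a line, values as JSON. carry_out: Moves the arm, as the interface text tells. Its arguments: {"type":"object","properties":{"increments":{"type":"array","items":{"type":"object","properties":{"tx":{"type":"number"},"ty":{"type":"number"},"tz":{"type":"number"},"rx":{"type":"number"},"ry":{"type":"number"},"rz":{"type":"number"},"grip":{"type":"number"}}}},"squeeze":{"type":"number"}},"required":["increments"]}

```bash
mkdir -p pics && cat > h.py <<'E'
import numpy as np, cv2
from bench import *
def cloud(s):
    d=s["range_z"]; K=s["K"]; T=np.array(s["cam_to_world"])
    v,u=np.mgrid[0:384,0:512]
    X=np.stack([(u-K[0][2])/K[0][0]*d,-(v-K[1][2])/K[1][1]*d,-d,np.ones_like(d)],-1)
    P=(X@T.T)[...,:3]; P[d<=0]=np.nan
    return P
E
python3 - <<'E'
from h import *
a=snapshot("scene");b=snapshot("top")
for n,s in(("scene",a),("top",b)):
    cv2.imwrite(f"pics/{n}0.png",cv2.resize(s["pixels"],(800,600),interpolation=cv2.INTER_CUBIC))
    print(n,np.round(s["cam_to_world"],2).tolist(),np.round(s["K"],1).tolist())
    P=cloud(s)
    for t in["drying_rack","kiln_setter","mill_jar","jar_lid","whole_tile_1","notched_tile_1","house_tiled"]:
        for r in trace(t,s):
            m=r["region"]; print(t,round(r["confidence"],2),np.round(r["point"]),m.sum(),np.round(np.nanmedian(P[m],0)),np.round(np.nanpercentile(P[m],[2,98],axis=0)).tolist())
print(sense())
E
```

```text
scene [[-0.98, -0.16, 0.1, 647.48], [0.18, -0.83, 0.52, 426.77], [0.0, 0.53, 0.85, 883.72], [0.0, 0.0, 0.0, 1.0]] [[374.1, 0.0, 254.4], [0.0, 374.1, 185.6], [0.0, 0.0, 1.0]]
drying_rack 0.86 [241. 308.] 997 [652. 211.  22.] [[605.0, 29.0, 1.0], [689.0, 269.0, 64.0]]
kiln_setter 0.88 [220. 171.] 2089 [ 637. -162.   45.] [[586.0, -263.0, 6.0], [686.0, -80.0, 50.0]]
kiln_setter 0.59 [190.  96.] 1940 [ 680. -392.  102.] [[630.0, -437.0, 1.0], [734.0, -366.0, 168.0]]
kiln_setter 0.48 [285. 113.] 2375 [ 399. -354.    5.] [[307.0, -453.0, 0.0], [485.0, -270.0, 46.0]]
mill_jar 0.89 [304. 181.] 5152 [420. -63. 116.] [[342.0, -124.0, 3.0], [516.0, 52.0, 137.0]]
jar_lid 0.81 [285. 115.] 2383 [ 399. -354.    5.] [[306.0, -453.0, 0.0], [484.0, -271.0, 46.0]]
whole_tile_1 0.7 [235. 318.] 415 [647. 243.  88.] [[614.0, 236.0, 27.0], [679.0, 247.0, 110.0]]
whole_tile_1 0.69 [305. 183.] 5196 [420. -62. 115.] [[341.0, -125.0, 2.0], [516.0, 52.0, 137.0]]
whole_tile_1 0.59 [227. 227.] 428 [632.  34.  81.] [[599.0, 29.0, 35.0], [665.0, 38.0, 109.0]]
notched_tile_1 0.88 [285. 258.] 441 [516. 126.  53.] [[4
[... 1899 characters left out ...]
y([-1.17099898e+00,  2.59922773e-01, -1.38084701e-01,  1.17267964e+00,
        1.93634661e-05,  1.57082967e+00]), 'qvel': array([ 7.95224311e-05,  3.36101778e-04,  1.56348715e-04, -1.14224988e-03,
       -2.03758107e-06, -6.82770631e-05]), 'joint_efforts': array([-5.39911562e-04, -4.05552113e+01,  2.54223758e+01,  6.06592821e-04,
       -2.01267503e-04,  4.92855463e-06]), 'position': array([ 204.35500782, -483.60233342,  231.3506585 ]), 'tool_rot': array([5.15938322e-05, 9.80090012e-01, 1.98553682e-01, 2.03325192e-05]), 'force': array([-0.20270459, -0.41183598,  0.07501584]), 'ft_torque': array([ 0.00829239,  0.043712  , -0.04721159]), 'finger_force': 0.0, 'gripper_width': 85.20628163868264}
```

View pics/scene0.png

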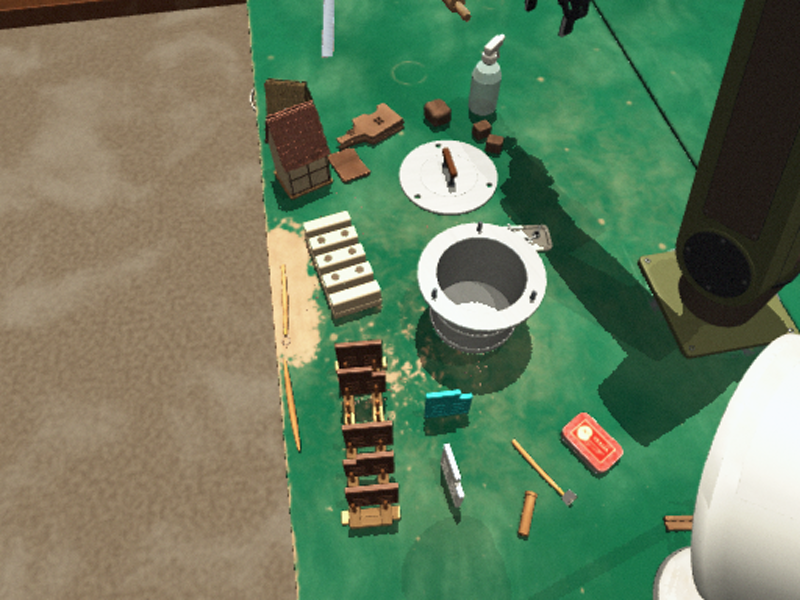

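View pics/top0.png

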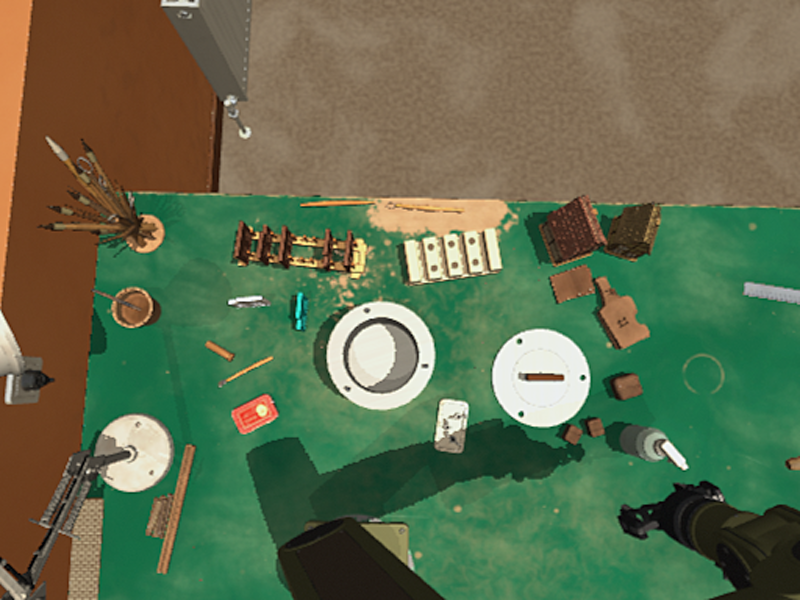

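The scene view shows five tiles in the rack, with the slot at about y=115 (scene px 370,405) empty. Two look notched, at (375,375) and (370,460). The white and turquoise look-alikes stand free at (452,475) and (448,405). The top view shows the jar at (380,357), the lid at (540,378) with its handle along y, and the setter at (452,257). Next I'll take exact measurements.

```bash
cat > m.py <<'E'
from h import *
def circ(p):
    A=np.c_[2*p[:,:2],np.ones(len(p))]; s=np.linalg.lstsq(A,(p[:,:2]**2).sum(1),rcond=None)[0]
    return s[:2],np.sqrt(s[2]+s[:2]@s[:2])
def box(P,x0,x1,y0,y1,z0,z1):
    with np.errstate(invalid='ignore'):
        return (P[...,0]>x0)&(P[...,0]<x1)&(P[...,1]>y0)&(P[...,1]<y1)&(P[...,2]>z0)&(P[...,2]<z1)
E
python3 - <<'E'
from m import *
ims=[]
for n in("scene","top"):
    s=snapshot(n);P=cloud(s);print(n)
    for y in(30,73,155,197,240):
        m=box(P,580,700,y-16,y+14,100,118); p=P[m]
        print("tile",y,m.sum(),np.round(p.mean(0),1),np.round(np.percentile(p,[1,99],axis=0),0).tolist())
    m=box(P,570,700,-280,-70,44,53);p=P[m][:,:2].astype(np.float32)
    print("setter",cv2.minAreaRect(p),np.median(P[m][:,2]))
    m=box(P,320,540,-150,70,130,139);p=P[m];q=p
    h=cv2.convexHull(p[:,:2].astype(np.float32))[:,0];print("jar",cv2.minEnclosingCircle(h),p.mean(0),np.median(p[:,2]))
    m=box(P,320,540,-150,70,143,160);p=P[m];print("studs",np.round(p).tolist())
    m=box(P,280,520,-480,-250,3,11);p=P[m];h=cv2.convexHull(p[:,:2].astype(np.float32))[:,0]
    print("lid",cv2.minEnclosingCircle(h),np.median(p[:,2]))
    m=box(P,280,520,-480,-250,40,55);p=P[m];print("handle",m.sum(),p.mean(0),cv2.minAreaRect(p[:,:2].astype(np.float32)))
    # rack crop
    c=s["pixels"][205:345,195:275] if n=="scene" else s["pixels"][130:190,140:240]
    ims.append(cv2.resize(c,(400,600) if n=="scene" else (400,240),interpolation=cv2.INTER_CUBIC))
c=np.zeros((600,800,3),np.uint8);c[:,:400]=ims[0];c[:240,400:]=ims[1]
g=s["pixels"][215:265,310:380];c[250:550,400:]=cv2.resize(g,(400,300),interpolation=cv2.INTER_CUBIC)
cv2.imwrite("pics/crop1.png",c)
E
```

```text
scene
tile 30 126 [633.5  31.4 106.1] [[599.0, 24.0, 101.0], [667.0, 37.0, 110.0]]
tile 73 98 [643.8  72.5 105.7] [[620.0, 67.0, 100.0], [668.0, 77.0, 109.0]]
tile 155 151 [639.  157.2 106.2] [[606.0, 151.0, 100.0], [672.0, 163.0, 110.0]]
tile 197 110 [635.5 199.5 106.5] [[611.0, 193.0, 101.0], [660.0, 205.0, 110.0]]
tile 240 158 [646.7 240.4 106.7] [[613.0, 234.0, 100.0], [680.0, 247.0, 110.0]]
setter ((635.9722290039062, -176.107421875), (84.22361755371094, 190.49237060546875), 9.725939750671387) 46.82329477283213
jar ((427.6541748046875, -39.63505172729492), 99.76982116699219) [429.03905653 -32.69859523 134.16655268] 134.16767086646553
studs [[410.0, -124.0, 154.0], [413.0, -123.0, 153.0], [411.0, -121.0, 155.0], [408.0, -122.0, 153.0], [414.0, -119.0, 154.0], [411.0, -121.0, 151.0], [409.0, -118.0, 154.0], [413.0, -120.0, 148.0], [411.0, -120.0, 148.0], [408.0, -119.0, 148.0], [413.0, -119.0, 146.0], [410.0, -119.0, 145.0], [510.0, -17.0, 151.0], [508.0, -15.0, 154.0], [511.0, -13.0, 152.0], [509.0, -13.0, 153.0], [506.0, -13.0, 152.0], [513.0, -15.0, 146.0], [511.0, -11.0, 151.0
[... 1433 characters left out ...]
08.0, -13.0, 156.0], [508.0, -16.0, 156.0], [457.0, -117.0, 143.0], [414.0, -120.0, 152.0], [414.0, -123.0, 155.0], [414.0, -126.0, 156.0], [411.0, -120.0, 158.0], [411.0, -123.0, 153.0], [412.0, -126.0, 154.0], [409.0, -120.0, 149.0], [409.0, -123.0, 157.0], [386.0, -121.0, 143.0], [369.0, 19.0, 154.0], [369.0, 16.0, 155.0], [369.0, 14.0, 144.0], [366.0, 19.0, 153.0], [366.0, 16.0, 154.0], [367.0, 13.0, 153.0], [364.0, 19.0, 152.0], [364.0, 16.0, 151.0]]
lid ((399.3677978515625, -364.9553527832031), 159.76324462890625) 7.040201429667604
handle 98 [ 396.37407552 -363.0840376    48.49289307] ((396.39776611328125, -363.8040466308594), (9.194933891296387, 74.26290130615234), 1.3594717979431152)
```

View pics/crop1.png

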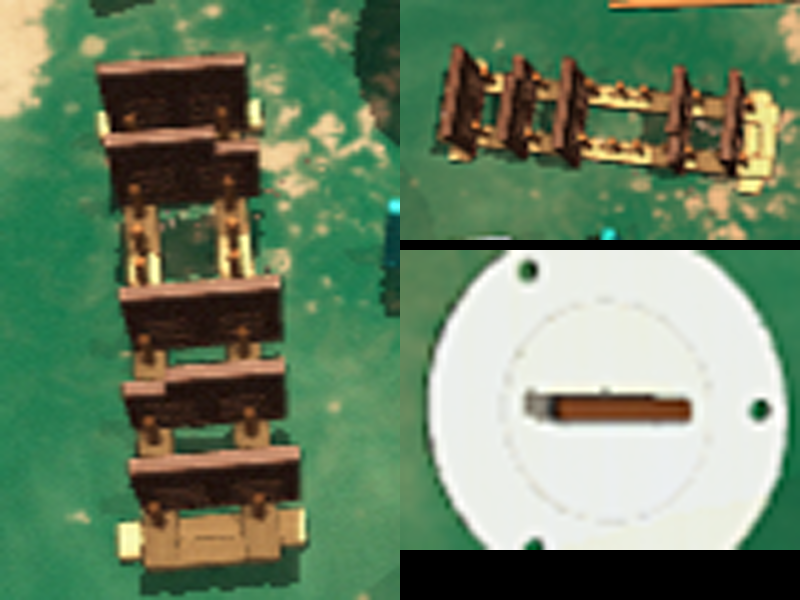

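Crop: the tiles at y≈30, 156 and 240 are whole. The tile at y≈72 is notched on the −x side and the one at y≈198 on the +x side, so there are two rejects. Lid holes show at about (528,270), (760,410) and (535,548). I'm moving above the first reject now.

Request:
carry_out([
  {"tx": 0.0241,"ty": 0.0309,"tz": 0.003,"rz": 8.52,"grip": 0.032},
  {"tx": 0.0241,"ty": 0.0309,"tz": 0.003,"rz": 8.52,"grip": 0.032},
  {"tx": 0.0241,"ty": 0.0309,"tz": 0.003,"rz": 8.52,"grip": 0.032},
  {"tx": 0.0241,"ty": 0.0309,"tz": 0.003,"rz": 8.52,"grip": 0.032},
  {"tx": 0.0241,"ty": 0.0309,"tz": 0.003,"rz": 8.52,"grip": 0.032},
  {"tx": 0.0241,"ty": 0.0309,"tz": 0.003,"rz": 8.52,"grip": 0.032},
  {"tx": 0.0241,"ty": 0.0309,"tz": 0.003,"rz": 8.52,"grip": 0.032},
  {"tx": 0.0241,"ty": 0.0309,"tz": 0.003,"rz": 8.52,"grip": 0.032},
  {"tx": 0.0241,"ty": 0.0309,"tz": 0.003,"rz": 8.52,"grip": 0.032},
], squeeze=40)

```text
validation failed for argument at $.in...
```

Request:
carry_out([
  {"tx": 0.0241,"ty": 0.0309,"rz": 8.52},
  {"tx": 0.0241,"ty": 0.0309,"rz": 8.52},
  {"tx": 0.0241,"ty": 0.0309,"rz": 8.52},
  {"tx": 0.0241,"ty": 0.0309,"rz": 8.52},
  {"tx": 0.0241,"ty": 0.0309,"rz": 8.52},
  {"tx": 0.0241,"ty": 0.0309,"rz": 8.52},
  {"tx": 0.0241,"ty": 0.0309,"rz": 8.52},
  {"tx": 0.0241,"ty": 0.0309,"rz": 8.52},
  {"tx": 0.0241,"ty": 0.0309,"rz": 8.52},
  {},
  {},
])

```text
validation failed for argument at $.in...
```

Request:
carry_out([
  {"tx": 0.0241,"ty": 0.0309,"tz": 0.003,"rx": 0,"ry": 0,"rz": 8.52,"grip": 0.032},
], squeeze=40)

```text
clock: 1.0
position: [227.4, -455.2, 233.9]
tool_rot: [0.001, 0.963, 0.27, -0.001]
force: [0.7, 0.4, 0.2]
gripper_width: 73.4
finger_force: 0.0
```

Request:
carry_out([
  {"tx": 0.0241,"ty": 0.0309,"tz": 0.006,"rx": 0,"ry": 0,"rz": 8.52,"grip": 0.032},
  {"tx": 0.0241,"ty": 0.0309,"tz": 0.006,"rx": 0,"ry": 0,"rz": 8.52,"grip": 0.032},
  {"tx": 0.0241,"ty": 0.0309,"tz": 0.006,"rx": 0,"ry": 0,"rz": 8.52,"grip": 0.032},
  {"tx": 0.0241,"ty": 0.0309,"tz": 0.006,"rx": 0,"ry": 0,"rz": 8.52,"grip": 0.032},
  {"tx": 0.0241,"ty": 0.0309,"tz": 0.006,"rx": 0,"ry": 0,"rz": 8.52,"grip": 0.032},
  {"tx": 0.0241,"ty": 0.0309,"tz": 0,"rx": 0,"ry": 0,"rz": 8.52,"grip": 0.032},
  {"tx": 0.0241,"ty": 0.0309,"tz": 0,"rx": 0,"ry": 0,"rz": 8.52,"grip": 0.032},
  {"tx": 0.0241,"ty": 0.0309,"tz": 0,"rx": 0,"ry": 0,"rz": 8.52,"grip": 0.032},
])

```text
clock: 1.8
position: [422.1, -204.2, 264.6]
tool_rot: [0.0, 0.643, 0.766, 0.0]
force: [1.0, -0.4, -0.5]
gripper_width: 31.7
finger_force: 0.0
```

Request:
carry_out([
  {"tx": 0.0241,"ty": 0.0309,"tz": 0,"rx": 0,"ry": 0,"rz": 8.52,"grip": 0.032},
  {"tx": 0.0241,"ty": 0.0309,"tz": 0,"rx": 0,"ry": 0,"rz": 8.52,"grip": 0.032},
  {"tx": 0.0241,"ty": 0.0309,"tz": 0,"rx": 0,"ry": 0,"rz": 8.52,"grip": 0.032},
  {"tx": 0.0241,"ty": 0.0309,"tz": 0,"rx": 0,"ry": 0,"rz": 8.52,"grip": 0.032},
  {"tx": 0.0241,"ty": 0.0309,"tz": 0,"rx": 0,"ry": 0,"rz": 8.52,"grip": 0.032},
  {"tx": 0.0241,"ty": 0.0309,"tz": 0,"rx": 0,"ry": 0,"rz": 8.52,"grip": 0.032},
  {"tx": 0.0241,"ty": 0.0309,"tz": 0,"rx": 0,"ry": 0,"rz": 8.52,"grip": 0.032},
  {"tx": 0.0241,"ty": 0.0309,"tz": 0,"rx": 0,"ry": 0,"rz": 8.52,"grip": 0.032},
  {"tx": 0.0241,"ty": 0.0309,"tz": 0,"rx": 0,"ry": 0,"rz": 8.52,"grip": 0.032},
  {"tx": 0,"ty": 0,"tz": 0,"rx": 0,"ry": 0,"rz": 0,"grip": 0.032},
  {"tx": 0,"ty": 0,"tz": 0,"rx": 0,"ry": 0,"rz": 0,"grip": 0.032},
])

```text
clock: 2.9
position: [638.2, 73.3, 263.5]
tool_rot: [-0.001, 0.032, 0.999, -0.0]
force: [-0.5, 0.2, -0.5]
gripper_width: 32.2
finger_force: 0.0
```

```bash
python3 - <<'E'
from h import *
s=sense();print(s["position"],s["tool_rot"],s["q"],s["gripper_width"])
w=snapshot("wrist");print(w["K"],np.round(w["cam_to_world"],3).tolist())
im=cv2.resize(w["pixels"],(800,600),interpolation=cv2.INTER_CUBIC);cv2.imwrite("pics/w1.png",im)
E
```

```text
[638.19874934  73.30186227 263.51428224] [-6.25770032e-04  3.22969935e-02  9.99478078e-01 -2.89603414e-04] [ 1.14550742e-01  4.62226758e-01  2.52505383e-01  1.36239777e+00
 -3.89839434e-04  1.79156237e-01] 32.17375463045641
[[297.31863964   0.         256.33151081]
 [  0.         297.31863964 194.86261813]
 [  0.           0.           1.        ]] [[0.066, -0.945, -0.322, 555.41], [0.998, 0.062, 0.022, 78.608], [-0.001, -0.322, 0.947, 405.505], [0.0, 0.0, 0.0, 1.0]]
```

View pics/w1.png

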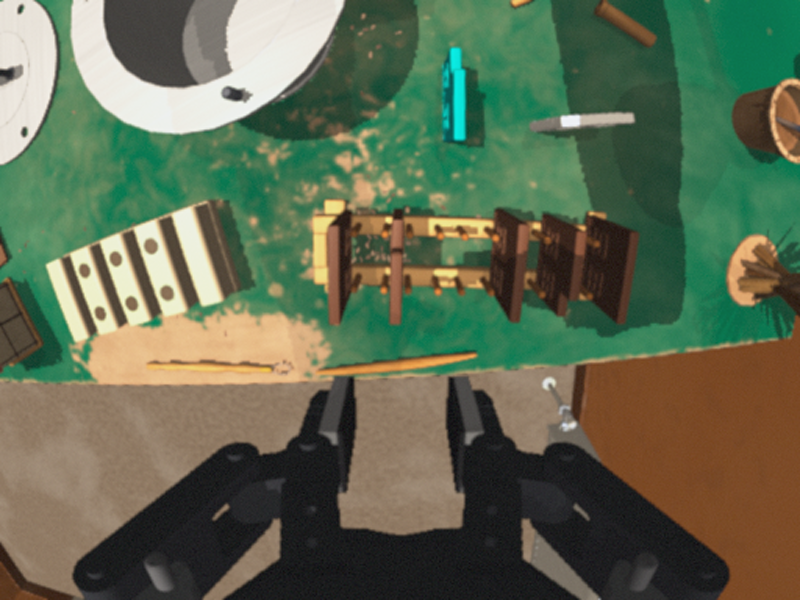

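Wrist view: the tile at (397,265) is centred under the fingers, which are at about x=403, and the rack is square to the gripper. I'll check the numbers with the wrist depth.

```bash
cat >> h.py <<'E'
def wcloud(s):
    d=s["range_z"]; K=s["K"]; T=np.array(s["cam_to_world"])
    v,u=np.mgrid[0:384,0:512]; a=(u-K[0][2])/K[0][0]; b=(v-K[1][2])/K[1][1]
    r=np.hypot(a,b)+1e-9; k=np.tan(np.minimum(r,1.4))/r
    X=np.stack([a*k*d,-b*k*d,-d,np.ones_like(d)],-1); P=(X@T.T)[...,:3]; P[d<=0]=np.nan
    return P
E
python3 - <<'E'
from m import *
w=snapshot("wrist");P=wcloud(w)
for y in(30,73,155,197,240):
    p=P[box(P,585,700,y-16,y+14,105,114)]
    r=cv2.minAreaRect(p[:,:2].astype(np.float32)); f=np.polyfit(p[:,0],p[:,1],1)
    print("tile",y,len(p),np.round(p.mean(0),1),np.round(np.percentile(p,[1,99],axis=0),0).tolist(),np.degrees(np.arctan(f[0])))
m=box(P,570,700,-280,-70,45,52);p=P[m];print("setter",cv2.minAreaRect(p[:,:2].astype(np.float32)),np.median(p[:,2]))
p=P[box(P,320,540,-150,70,146,160)];print(np.round(p).tolist())
E
```

```text
tile 30 486 [632.9  27.8 107.1] [[599.0, 21.0, 105.0], [667.0, 34.0, 109.0]] -5.189344846811981
tile 73 341 [644.8  69.1 107. ] [[621.0, 63.0, 106.0], [669.0, 75.0, 108.0]] -5.577382557355658
tile 155 480 [639.7 153.3 107.1] [[606.0, 147.0, 105.0], [675.0, 160.0, 109.0]] -5.495255279729052
tile 197 309 [635.9 195.6 107.2] [[612.0, 191.0, 106.0], [661.0, 201.0, 109.0]] -4.7071254472251365
tile 240 372 [646.1 236.6 107. ] [[613.0, 231.0, 105.0], [681.0, 243.0, 109.0]] -5.173321133258952
setter ((637.4395141601562, -179.57528686523438), (84.90943145751953, 187.31773376464844), 9.94941234588623) 47.20908911372845
[[507.0, -16.0, 153.0], [507.0, -15.0, 152.0], [508.0, -14.0, 152.0], [508.0, -13.0, 152.0], [508.0, -13.0, 150.0], [508.0, -19.0, 150.0], [508.0, -17.0, 153.0], [508.0, -16.0, 153.0], [509.0, -14.0, 154.0], [509.0, -13.0, 152.0], [509.0, -13.0, 151.0], [508.0, -13.0, 149.0], [509.0, -12.0, 148.0], [509.0, -18.0, 154.0], [509.0, -17.0, 152.0], [509.0, -16.0, 154.0], [509.0, -15.0, 153.0], [510.0, -14.0, 154.0], [510.0, -13.0, 153.0], [510.0, -13.0, 151.0], [510.0, -13.0, 150.0],
[... 427 characters left out ...]
0, 146.0], [511.0, -12.0, 146.0], [511.0, -20.0, 151.0], [512.0, -18.0, 153.0], [512.0, -17.0, 153.0], [512.0, -16.0, 154.0], [512.0, -15.0, 154.0], [512.0, -15.0, 152.0], [513.0, -13.0, 153.0], [512.0, -13.0, 151.0], [512.0, -13.0, 149.0], [512.0, -13.0, 146.0], [512.0, -19.0, 152.0], [513.0, -18.0, 152.0], [513.0, -16.0, 153.0], [513.0, -16.0, 152.0], [513.0, -15.0, 151.0], [513.0, -14.0, 151.0], [513.0, -14.0, 149.0], [513.0, -14.0, 147.0], [513.0, -13.0, 147.0], [513.0, -18.0, 151.0], [513.0, -17.0, 151.0], [514.0, -16.0, 152.0], [514.0, -15.0, 151.0], [514.0, -15.0, 150.0], [514.0, -15.0, 147.0], [514.0, -14.0, 147.0], [515.0, -16.0, 150.0], [514.0, -16.0, 147.0], [514.0, -15.0, 147.0]]
```

Request:
carry_out([
  {"tx": 0.0005,"ty": -0.0023,"tz": -0.034,"rx": 0,"ry": 0,"rz": -0.5,"grip": 0.032},
  {"tx": 0,"ty": 0,"tz": -0.034,"rx": 0,"ry": 0,"rz": 0,"grip": 0.032},
  {"tx": 0,"ty": 0,"tz": -0.034,"rx": 0,"ry": 0,"rz": 0,"grip": 0.032},
  {"tx": 0,"ty": 0,"tz": -0.034,"rx": 0,"ry": 0,"rz": 0,"grip": 0.032},
  {"tx": 0,"ty": 0,"tz": -0.034,"rx": 0,"ry": 0,"rz": 0,"grip": 0.032},
  {"tx": 0,"ty": 0,"tz": -0.01,"rx": 0,"ry": 0,"rz": 0,"grip": 0.032},
  {"tx": 0,"ty": 0,"tz": -0.0095,"rx": 0,"ry": 0,"rz": 0,"grip": 0.032},
  {"tx": 0,"ty": 0,"tz": 0,"rx": 0,"ry": 0,"rz": 0,"grip": 0.032},
])

```text
clock: 3.8
position: [638.5, 69.7, 75.0]
tool_rot: [-0.0, 0.037, 0.999, -0.0]
force: [0.1, 0.0, 1.0]
gripper_width: 31.9
finger_force: 0.0
```

Request:
carry_out([
  {"tx": 0,"ty": 0,"tz": 0,"rx": 0,"ry": 0,"rz": 0,"grip": 0.0},
  {"tx": 0,"ty": 0,"tz": 0,"rx": 0,"ry": 0,"rz": 0,"grip": 0.0},
  {"tx": 0,"ty": 0,"tz": 0,"rx": 0,"ry": 0,"rz": 0,"grip": 0.0},
  {"tx": 0,"ty": 0,"tz": 0,"rx": 0,"ry": 0,"rz": 0,"grip": 0.0},
  {"tx": 0,"ty": 0,"tz": 0,"rx": 0,"ry": 0,"rz": 0,"grip": 0.0},
], squeeze=40)

```text
clock: 4.3
position: [640.2, 70.5, 76.8]
tool_rot: [0.002, 0.037, 0.999, 0.0]
force: [0.1, -0.1, 5.3]
gripper_width: 7.3
finger_force: 41.8
```

Request:
carry_out([
  {"tx": 0,"ty": 0,"tz": 0.01,"rx": 0,"ry": 0,"rz": 0,"grip": 0.0},
  {"tx": 0,"ty": 0,"tz": 0.02,"rx": 0,"ry": 0,"rz": 0,"grip": 0.0},
  {"tx": 0,"ty": 0,"tz": 0.031,"rx": 0,"ry": 0,"rz": 0,"grip": 0.0},
  {"tx": 0,"ty": 0,"tz": 0.031,"rx": 0,"ry": 0,"rz": 0,"grip": 0.0},
  {"tx": 0,"ty": 0,"tz": 0.031,"rx": 0,"ry": 0,"rz": 0,"grip": 0.0},
  {"tx": 0,"ty": 0,"tz": 0.031,"rx": 0,"ry": 0,"rz": 0,"grip": 0.0},
  {"tx": 0,"ty": 0,"tz": 0,"rx": 0,"ry": 0,"rz": 0,"grip": 0.0},
])

```text
clock: 5.0
position: [641.2, 70.6, 234.5]
tool_rot: [0.004, 0.037, 0.999, 0.001]
force: [-1.1, -1.3, 0.5]
gripper_width: 7.2
finger_force: 40.9
```

Request:
carry_out([
  {"tx": -0.0297,"ty": -0.0189,"tz": 0,"rx": 0,"ry": 0,"rz": 0,"grip": 0.0},
  {"tx": -0.0297,"ty": -0.0189,"tz": 0,"rx": 0,"ry": 0,"rz": 0,"grip": 0.0},
  {"tx": -0.0297,"ty": -0.0189,"tz": 0,"rx": 0,"ry": 0,"rz": 0,"grip": 0.0},
  {"tx": -0.0297,"ty": -0.0189,"tz": 0,"rx": 0,"ry": 0,"rz": 0,"grip": 0.0},
  {"tx": -0.0297,"ty": -0.0189,"tz": 0,"rx": 0,"ry": 0,"rz": 0,"grip": 0.0},
  {"tx": -0.0297,"ty": -0.0189,"tz": 0,"rx": 0,"ry": 0,"rz": 0,"grip": 0.0},
  {"tx": -0.0297,"ty": -0.0189,"tz": 0,"rx": 0,"ry": 0,"rz": 0,"grip": 0.0},
  {"tx": 0,"ty": 0,"tz": 0,"rx": 0,"ry": 0,"rz": 0,"grip": 0.0},
  {"tx": 0,"ty": 0,"tz": 0,"rx": 0,"ry": 0,"rz": 0,"grip": 0.0},
])

```text
clock: 5.9
position: [430.0, -62.2, 228.7]
tool_rot: [0.0, 0.038, 0.999, 0.0]
force: [0.4, -0.5, -1.6]
gripper_width: 7.9
finger_force: 40.8
```

```bash
python3 - <<'E'
from m import *
s=snapshot("top");P=cloud(s)
p=P[box(P,320,540,-150,70,146,160)];print(np.round(p).tolist())
E
```

```text
[]
```

```bash
python3 - <<'E'
from m import *
s=snapshot("scene");P=cloud(s)
p=P[box(P,300,560,-180,100,130,139)];print(len(p),np.percentile(p,[0,100],axis=0).round())
cv2.imwrite("pics/s2.png",cv2.resize(s["pixels"][60:300,150:450],(750,600)))
E
```

```text
1977 [[ 329. -137.  130.]
 [ 526.   60.  139.]]
```

View pics/s2.png

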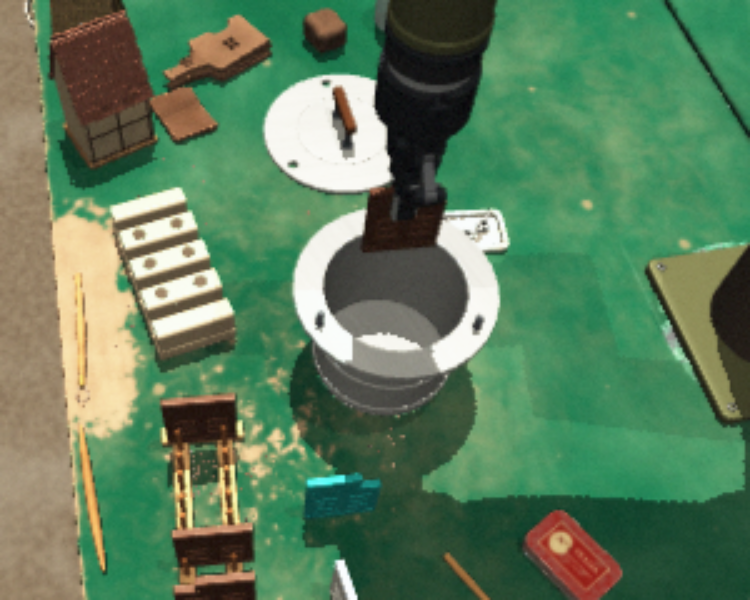

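The jar is unmoved and the reject hangs over its mouth (crop 405,220). Lowering it in.

Request:
carry_out([
  {"tx": 0,"ty": 0,"tz": -0.03,"rx": 0,"ry": 0,"rz": 0,"grip": 0.0},
  {"tx": 0,"ty": 0,"tz": -0.03,"rx": 0,"ry": 0,"rz": 0,"grip": 0.0},
  {"tx": 0,"ty": 0,"tz": -0.03,"rx": 0,"ry": 0,"rz": 0,"grip": 0.0},
  {"tx": 0,"ty": 0,"tz": -0.03,"rx": 0,"ry": 0,"rz": 0,"grip": 0.0},
  {"tx": 0,"ty": 0,"tz": -0.03,"rx": 0,"ry": 0,"rz": 0,"grip": 0.0},
  {"tx": 0,"ty": 0,"tz": -0.011,"rx": 0,"ry": 0,"rz": 0,"grip": 0.0},
  {"tx": 0,"ty": 0,"tz": 0,"rx": 0,"ry": 0,"rz": 0,"grip": 0.0},
])

```text
clock: 6.7
position: [430.4, -60.6, 65.8]
tool_rot: [-0.002, 0.036, 0.999, 0.001]
force: [-0.8, 0.4, -0.5]
gripper_width: 7.2
finger_force: 41.2
```

Request:
carry_out([
  {"tx": 0,"ty": 0,"tz": 0,"rx": 0,"ry": 0,"rz": 0,"grip": 0.032},
  {"tx": 0,"ty": 0,"tz": 0,"rx": 0,"ry": 0,"rz": 0,"grip": 0.032},
  {"tx": 0,"ty": 0,"tz": 0,"rx": 0,"ry": 0,"rz": 0,"grip": 0.032},
  {"tx": 0,"ty": 0,"tz": 0.03,"rx": 0,"ry": 0,"rz": 0,"grip": 0.032},
  {"tx": 0,"ty": 0,"tz": 0.035,"rx": 0,"ry": 0,"rz": 0,"grip": 0.032},
  {"tx": 0,"ty": 0,"tz": 0.035,"rx": 0,"ry": 0,"rz": 0,"grip": 0.032},
  {"tx": 0,"ty": 0,"tz": 0.035,"rx": 0,"ry": 0,"rz": 0,"grip": 0.032},
  {"tx": 0,"ty": 0,"tz": 0.028,"rx": 0,"ry": 0,"rz": 0,"grip": 0.032},
])

```text
clock: 7.5
position: [432.4, -62.0, 233.8]
tool_rot: [0.002, 0.037, 0.999, -0.0]
force: [-0.2, 0.5, -0.4]
gripper_width: 32.4
finger_force: 0.0
```

Request:
carry_out([
  {"tx": 0.0208,"ty": 0.0259,"tz": 0,"rx": 0,"ry": 0,"rz": 0,"grip": 0.032},
  {"tx": 0.0208,"ty": 0.0259,"tz": 0,"rx": 0,"ry": 0,"rz": 0,"grip": 0.032},
  {"tx": 0.0208,"ty": 0.0259,"tz": 0,"rx": 0,"ry": 0,"rz": 0,"grip": 0.032},
  {"tx": 0.0208,"ty": 0.0259,"tz": 0,"rx": 0,"ry": 0,"rz": 0,"grip": 0.032},
  {"tx": 0.0208,"ty": 0.0259,"tz": 0,"rx": 0,"ry": 0,"rz": 0,"grip": 0.032},
  {"tx": 0.0208,"ty": 0.0259,"tz": 0,"rx": 0,"ry": 0,"rz": 0,"grip": 0.032},
  {"tx": 0.0208,"ty": 0.0259,"tz": 0,"rx": 0,"ry": 0,"rz": 0,"grip": 0.032},
  {"tx": 0.0208,"ty": 0.0259,"tz": 0,"rx": 0,"ry": 0,"rz": 0,"grip": 0.032},
  {"tx": 0.0208,"ty": 0.0259,"tz": 0,"rx": 0,"ry": 0,"rz": 0,"grip": 0.032},
  {"tx": 0.0208,"ty": 0.0259,"tz": 0,"rx": 0,"ry": 0,"rz": 0,"grip": 0.032},
  {"tx": 0,"ty": 0,"tz": 0,"rx": 0,"ry": 0,"rz": 0,"grip": 0.032},
  {"tx": 0,"ty": 0,"tz": 0,"rx": 0,"ry": 0,"rz": 0,"grip": 0.032},
])

```text
clock: 8.7
position: [639.2, 198.0, 230.4]
tool_rot: [0.0, 0.036, 0.999, -0.0]
force: [-0.4, -0.9, -0.2]
gripper_width: 32.2
finger_force: 0.0
```

```bash
python3 - <<'E'
from m import *
s=snapshot("scene")
c=s["pixels"][215:345,195:275];cv2.imwrite("pics/s3.png",np.hstack([cv2.resize(c,(370,600)),cv2.resize(s["pixels"][150:230,260:350],(430,600))]))
E
```

```text
(no output)
```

View pics/s3.png

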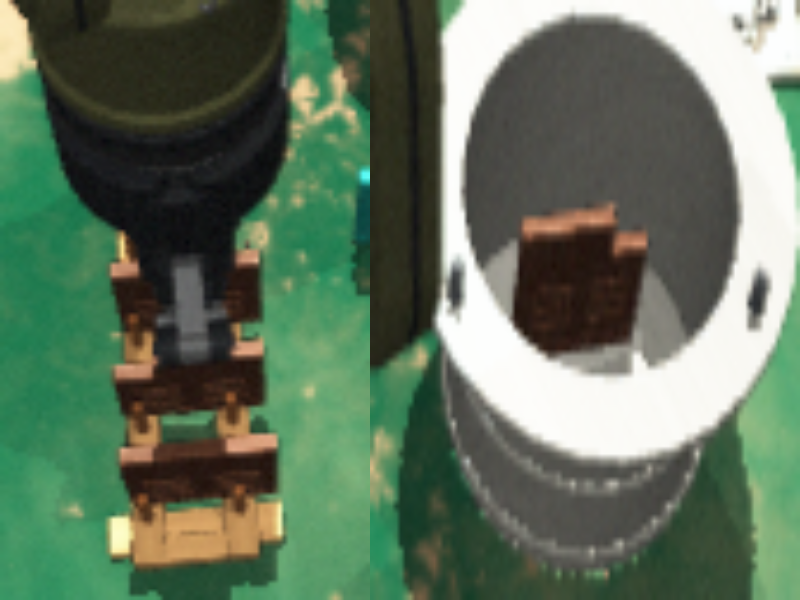

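The first reject stands inside the jar, leaning on its far wall and below the rim. Next is the second reject.

Request:
carry_out([
  {"tx": 0,"ty": -0.001,"tz": -0.034,"rx": 0,"ry": 0,"rz": 0,"grip": 0.032},
  {"tx": 0,"ty": 0,"tz": -0.034,"rx": 0,"ry": 0,"rz": 0,"grip": 0.032},
  {"tx": 0,"ty": 0,"tz": -0.034,"rx": 0,"ry": 0,"rz": 0,"grip": 0.032},
  {"tx": 0,"ty": 0,"tz": -0.034,"rx": 0,"ry": 0,"rz": 0,"grip": 0.032},
  {"tx": 0,"ty": 0,"tz": -0.01,"rx": 0,"ry": 0,"rz": 0,"grip": 0.032},
  {"tx": 0,"ty": 0,"tz": -0.0095,"rx": 0,"ry": 0,"rz": 0,"grip": 0.032},
  {"tx": 0,"ty": 0,"tz": 0,"rx": 0,"ry": 0,"rz": 0,"grip": 0.0},
  {"tx": 0,"ty": 0,"tz": 0,"rx": 0,"ry": 0,"rz": 0,"grip": 0.0},
  {"tx": 0,"ty": 0,"tz": 0,"rx": 0,"ry": 0,"rz": 0,"grip": 0.0},
  {"tx": 0,"ty": 0,"tz": 0,"rx": 0,"ry": 0,"rz": 0,"grip": 0.0},
  {"tx": 0,"ty": 0,"tz": 0,"rx": 0,"ry": 0,"rz": 0,"grip": 0.0},
], squeeze=40)

```text
clock: 9.85
position: [639.8, 196.3, 76.9]
tool_rot: [0.001, 0.037, 0.999, 0.0]
force: [-0.3, 0.6, 4.6]
gripper_width: 7.1
finger_force: 44.2
```

Request:
carry_out([
  {"tx": 0,"ty": 0,"tz": 0.01,"rx": 0,"ry": 0,"rz": 0,"grip": 0.0},
  {"tx": 0,"ty": 0,"tz": 0.021,"rx": 0,"ry": 0,"rz": 0,"grip": 0.0},
  {"tx": 0,"ty": 0,"tz": 0.031,"rx": 0,"ry": 0,"rz": 0,"grip": 0.0},
  {"tx": 0,"ty": 0,"tz": 0.031,"rx": 0,"ry": 0,"rz": 0,"grip": 0.0},
  {"tx": 0,"ty": 0,"tz": 0.031,"rx": 0,"ry": 0,"rz": 0,"grip": 0.0},
  {"tx": 0,"ty": 0,"tz": 0.031,"rx": 0,"ry": 0,"rz": 0,"grip": 0.0},
  {"tx": 0,"ty": 0,"tz": 0,"rx": 0,"ry": 0,"rz": 0,"grip": 0.0},
])

```text
clock: 10.55
position: [641.2, 196.8, 236.2]
tool_rot: [0.004, 0.037, 0.999, 0.002]
force: [0.7, 0.1, -0.4]
gripper_width: 7.2
finger_force: 43.5
```

Request:
carry_out([
  {"tx": -0.0236,"ty": -0.0233,"tz": 0,"rx": 0,"ry": 0,"rz": 0,"grip": 0.0},
  {"tx": -0.0236,"ty": -0.0233,"tz": 0,"rx": 0,"ry": 0,"rz": 0,"grip": 0.0},
  {"tx": -0.0236,"ty": -0.0233,"tz": 0,"rx": 0,"ry": 0,"rz": 0,"grip": 0.0},
  {"tx": -0.0236,"ty": -0.0233,"tz": 0,"rx": 0,"ry": 0,"rz": 0,"grip": 0.0},
  {"tx": -0.0236,"ty": -0.0233,"tz": 0,"rx": 0,"ry": 0,"rz": 0,"grip": 0.0},
  {"tx": -0.0236,"ty": -0.0233,"tz": 0,"rx": 0,"ry": 0,"rz": 0,"grip": 0.0},
  {"tx": -0.0236,"ty": -0.0233,"tz": 0,"rx": 0,"ry": 0,"rz": 0,"grip": 0.0},
  {"tx": -0.0236,"ty": -0.0233,"tz": 0,"rx": 0,"ry": 0,"rz": 0,"grip": 0.0},
  {"tx": -0.0236,"ty": -0.0233,"tz": 0,"rx": 0,"ry": 0,"rz": 0,"grip": 0.0},
  {"tx": 0,"ty": 0,"tz": 0,"rx": 0,"ry": 0,"rz": 0,"grip": 0.0},
  {"tx": 0,"ty": 0,"tz": 0,"rx": 0,"ry": 0,"rz": 0,"grip": 0.0},
])

```text
clock: 11.65
position: [425.9, -13.9, 230.2]
tool_rot: [0.0, 0.038, 0.999, 0.0]
force: [1.1, -0.5, -0.3]
gripper_width: 7.3
finger_force: 43.4
```

```bash
python3 - <<'E'
from m import *
s=snapshot("wrist");P=wcloud(s)
p=P[box(P,300,560,-180,100,128,142)];print(len(p),np.percentile(p,[0.2,99.8],axis=0).round())
s=snapshot("scene");P=cloud(s)
p=P[box(P,300,560,-180,100,130,139)];print(len(p),np.percentile(p,[0,100],axis=0).round())
p=P[box(P,380,490,-110,30,15,125)];print(len(p),np.percentile(p,[2,98],axis=0).round())
E
```

```text
15795 [[ 332. -139.  128.]
 [ 516.   55.  137.]]
2017 [[ 329. -139.  130.]
 [ 526.   60.  139.]]
1135 [[ 387. -109.   17.]
 [ 487.   29.  122.]]
```

Jar unmoved; lowering the second reject.

Request:
carry_out([
  {"tx": 0,"ty": 0,"tz": -0.03,"rx": 0,"ry": 0,"rz": 0,"grip": 0.0},
  {"tx": 0,"ty": 0,"tz": -0.03,"rx": 0,"ry": 0,"rz": 0,"grip": 0.0},
  {"tx": 0,"ty": 0,"tz": -0.03,"rx": 0,"ry": 0,"rz": 0,"grip": 0.0},
  {"tx": 0,"ty": 0,"tz": -0.03,"rx": 0,"ry": 0,"rz": 0,"grip": 0.0},
  {"tx": 0,"ty": 0,"tz": -0.03,"rx": 0,"ry": 0,"rz": 0,"grip": 0.0},
  {"tx": 0,"ty": 0,"tz": -0.012,"rx": 0,"ry": 0,"rz": 0,"grip": 0.0},
  {"tx": 0,"ty": 0,"tz": 0,"rx": 0,"ry": 0,"rz": 0,"grip": 0.0},
])

```text
clock: 12.45
position: [426.9, -15.8, 66.9]
tool_rot: [-0.001, 0.037, 0.999, -0.003]
force: [0.4, -11.9, 2.7]
gripper_width: 7.3
finger_force: 51.5
```

Request:
carry_out([
  {"tx": 0,"ty": 0,"tz": 0,"rx": 0,"ry": 0,"rz": 0,"grip": 0.03},
  {"tx": 0,"ty": 0,"tz": 0,"rx": 0,"ry": 0,"rz": 0,"grip": 0.03},
  {"tx": 0,"ty": 0,"tz": 0,"rx": 0,"ry": 0,"rz": 0,"grip": 0.03},
  {"tx": 0,"ty": 0,"tz": 0.03,"rx": 0,"ry": 0,"rz": 0,"grip": 0.03},
  {"tx": 0,"ty": 0,"tz": 0.035,"rx": 0,"ry": 0,"rz": 0,"grip": 0.03},
  {"tx": 0,"ty": 0,"tz": 0.035,"rx": 0,"ry": 0,"rz": 0,"grip": 0.03},
  {"tx": 0,"ty": 0,"tz": 0.035,"rx": 0,"ry": 0,"rz": 0,"grip": 0.03},
  {"tx": 0,"ty": 0,"tz": 0.028,"rx": 0,"ry": 0,"rz": 0,"grip": 0.03},
])

```text
clock: 13.25
position: [428.0, -12.9, 233.4]
tool_rot: [0.001, 0.036, 0.999, 0.0]
force: [1.4, -0.3, -0.1]
gripper_width: 30.2
finger_force: 0.0
```

Request:
carry_out([
  {"tx": 0.0237,"ty": 0.0188,"tz": 0,"rx": 0,"ry": 0,"rz": 0,"grip": 0.032},
  {"tx": 0.0237,"ty": 0.0188,"tz": 0,"rx": 0,"ry": 0,"rz": 0,"grip": 0.032},
  {"tx": 0.0237,"ty": 0.0188,"tz": 0,"rx": 0,"ry": 0,"rz": 0,"grip": 0.032},
  {"tx": 0.0237,"ty": 0.0188,"tz": 0,"rx": 0,"ry": 0,"rz": 0,"grip": 0.032},
  {"tx": 0.0237,"ty": 0.0188,"tz": 0,"rx": 0,"ry": 0,"rz": 0,"grip": 0.032},
  {"tx": 0.0237,"ty": 0.0188,"tz": 0,"rx": 0,"ry": 0,"rz": 0,"grip": 0.032},
  {"tx": 0.0237,"ty": 0.0188,"tz": 0,"rx": 0,"ry": 0,"rz": 0,"grip": 0.032},
  {"tx": 0.0237,"ty": 0.0188,"tz": 0,"rx": 0,"ry": 0,"rz": 0,"grip": 0.032},
  {"tx": 0.0237,"ty": 0.0188,"tz": 0,"rx": 0,"ry": 0,"rz": 0,"grip": 0.032},
  {"tx": 0,"ty": 0,"tz": 0,"rx": 0,"ry": 0,"rz": 0,"grip": 0.032},
  {"tx": 0,"ty": 0,"tz": 0,"rx": 0,"ry": 0,"rz": 0,"grip": 0.032},
  {"tx": 0,"ty": 0,"tz": 0,"rx": 0,"ry": 0,"rz": 0,"grip": 0.032},
])

```text
clock: 14.45
position: [639.2, 155.7, 230.9]
tool_rot: [-0.0, 0.037, 0.999, -0.0]
force: [-0.7, -0.2, -0.1]
gripper_width: 32.0
finger_force: 0.0
```

```bash
python3 - <<'E'
from m import *
s=snapshot("scene");P=cloud(s)
p=P[box(P,300,560,-180,100,130,139)];print(len(p),np.percentile(p,[0,100],axis=0).round())
cv2.imwrite("pics/s4.png",cv2.resize(s["pixels"][150:235,255:355],(700,595)))
E
```

```text
2281 [[ 330. -139.  130.]
 [ 527.   59.  138.]]
```

View pics/s4.png

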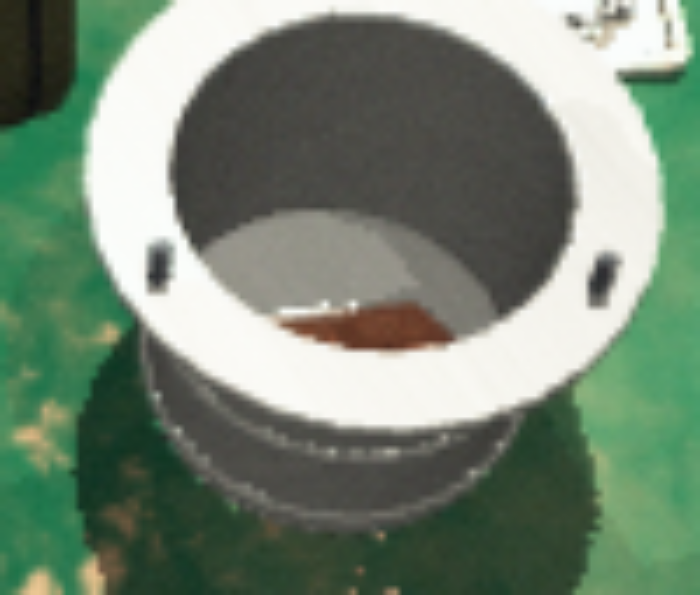

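Both rejects lie low in the jar on its near (+y) side (crop 370,330), and the jar has not moved. Next come the whole tiles, starting at y≈155.

Request:
carry_out([
  {"tx": 0.0005,"ty": -0.0005,"tz": -0.034,"rx": 0,"ry": 0,"rz": 0,"grip": 0.032},
  {"tx": 0,"ty": 0,"tz": -0.034,"rx": 0,"ry": 0,"rz": 0,"grip": 0.032},
  {"tx": 0,"ty": 0,"tz": -0.034,"rx": 0,"ry": 0,"rz": 0,"grip": 0.032},
  {"tx": 0,"ty": 0,"tz": -0.034,"rx": 0,"ry": 0,"rz": 0,"grip": 0.032},
  {"tx": 0,"ty": 0,"tz": -0.01,"rx": 0,"ry": 0,"rz": 0,"grip": 0.032},
  {"tx": 0,"ty": 0,"tz": -0.0095,"rx": 0,"ry": 0,"rz": 0,"grip": 0.032},
  {"tx": 0,"ty": 0,"tz": 0,"rx": 0,"ry": 0,"rz": 0,"grip": 0.0},
  {"tx": 0,"ty": 0,"tz": 0,"rx": 0,"ry": 0,"rz": 0,"grip": 0.0},
  {"tx": 0,"ty": 0,"tz": 0,"rx": 0,"ry": 0,"rz": 0,"grip": 0.0},
  {"tx": 0,"ty": 0,"tz": 0,"rx": 0,"ry": 0,"rz": 0,"grip": 0.0},
  {"tx": 0,"ty": 0,"tz": 0,"rx": 0,"ry": 0,"rz": 0,"grip": 0.0},
], squeeze=40)

```text
clock: 15.6
position: [641.1, 155.3, 77.2]
tool_rot: [0.001, 0.037, 0.999, 0.0]
force: [0.2, -0.3, 3.9]
gripper_width: 7.4
finger_force: 44.4
```

Request:
carry_out([
  {"tx": 0,"ty": 0,"tz": 0.01,"rx": 0,"ry": 0,"rz": 0,"grip": 0.0},
  {"tx": 0,"ty": 0,"tz": 0.021,"rx": 0,"ry": 0,"rz": 0,"grip": 0.0},
  {"tx": 0,"ty": 0,"tz": 0.031,"rx": 0,"ry": 0,"rz": 0,"grip": 0.0},
  {"tx": 0,"ty": 0,"tz": 0.031,"rx": 0,"ry": 0,"rz": 0,"grip": 0.0},
  {"tx": 0,"ty": 0,"tz": 0.031,"rx": 0,"ry": 0,"rz": 0,"grip": 0.0},
  {"tx": 0,"ty": 0,"tz": 0,"rx": 0,"ry": 0,"rz": 0,"grip": 0.0},
  {"tx": 0,"ty": 0,"tz": 0,"rx": 0,"ry": 0,"rz": 0,"grip": 0.0},
])

```text
clock: 16.3
position: [640.7, 155.1, 201.1]
tool_rot: [0.001, 0.037, 0.999, 0.0]
force: [-0.7, 0.2, -1.6]
gripper_width: 7.4
finger_force: 43.8
```

Request:
carry_out([
  {"tx": 0.0008,"ty": -0.0395,"tz": 0,"rx": 0,"ry": 0,"rz": 1.41,"grip": 0.0},
  {"tx": 0.0008,"ty": -0.0395,"tz": 0,"rx": 0,"ry": 0,"rz": 1.41,"grip": 0.0},
  {"tx": 0.0008,"ty": -0.0395,"tz": 0,"rx": 0,"ry": 0,"rz": 1.41,"grip": 0.0},
  {"tx": 0.0008,"ty": -0.0395,"tz": 0,"rx": 0,"ry": 0,"rz": 1.41,"grip": 0.0},
  {"tx": 0.0008,"ty": -0.0395,"tz": 0,"rx": 0,"ry": 0,"rz": 1.41,"grip": 0.0},
  {"tx": 0.0008,"ty": -0.0395,"tz": 0,"rx": 0,"ry": 0,"rz": 1.41,"grip": 0.0},
  {"tx": 0.0008,"ty": -0.0395,"tz": 0,"rx": 0,"ry": 0,"rz": 1.41,"grip": 0.0},
  {"tx": 0.0008,"ty": -0.0395,"tz": 0,"rx": 0,"ry": 0,"rz": 1.41,"grip": 0.0},
  {"tx": 0.0008,"ty": -0.0395,"tz": 0,"rx": 0,"ry": 0,"rz": 1.41,"grip": 0.0},
  {"tx": 0.0008,"ty": -0.0395,"tz": 0,"rx": 0,"ry": 0,"rz": 1.41,"grip": 0.0},
  {"tx": 0,"ty": 0,"tz": 0,"rx": 0,"ry": 0,"rz": 0,"grip": 0.0},
  {"tx": 0,"ty": 0,"tz": 0,"rx": 0,"ry": 0,"rz": 0,"grip": 0.0},
])

```text
clock: 17.5
position: [646.9, -240.5, 197.7]
tool_rot: [-0.002, -0.085, 0.996, 0.001]
force: [0.2, 0.9, -1.4]
gripper_width: 7.3
finger_force: 43.8
```

```bash
python3 - <<'E'
from m import *
s=sense();print(s["position"],s["tool_rot"])
for n in("wrist","scene","top"):
    w=snapshot(n);P=wcloud(w) if n=="wrist" else cloud(w)
    m=box(P,570,700,-280,-70,44,52)
    p=P[m];print(n,"setter",len(p),cv2.minAreaRect(p[:,:2].astype(np.float32)),np.median(p[:,2]))
    p=P[box(P,600,695,-270,-200,147,172)]; 
    if len(p)>10: print("tile",len(p),p.mean(0).round(1),np.percentile(p,[1,99],axis=0).round(1).tolist(),np.degrees(np.arctan(np.polyfit(p[:,0],p[:,1],1)[0])))
    if n=="wrist": cv2.imwrite("pics/w2.png",cv2.resize(w["pixels"],(800,600)))
E
```

```text
[ 646.89655117 -240.49516672  197.70466106] [-0.00159186 -0.08493826  0.99638434  0.00109754]
wrist setter 8913 ((638.042236328125, -180.57470703125), (84.91062927246094, 187.8446502685547), 9.711441993713379) 47.11406166432181
tile 153 [ 612.6 -246.7  160.6] [[611.0, -250.6, 147.3], [621.1, -240.8, 171.8]] -8.295820504332735
scene setter 1145 ((636.0360107421875, -176.21798706054688), (83.99244689941406, 188.88218688964844), 9.746411323547363) 46.979999231866486
tile 179 [ 644.9 -233.6  159.7] [[611.3, -240.7, 147.3], [678.8, -226.6, 171.7]] 9.447843044082065
top setter 561 ((633.4223022460938, -152.03567504882812), (84.56945037841797, 135.6585693359375), 9.903124809265137) 49.23074360988039
```

View pics/w2.png

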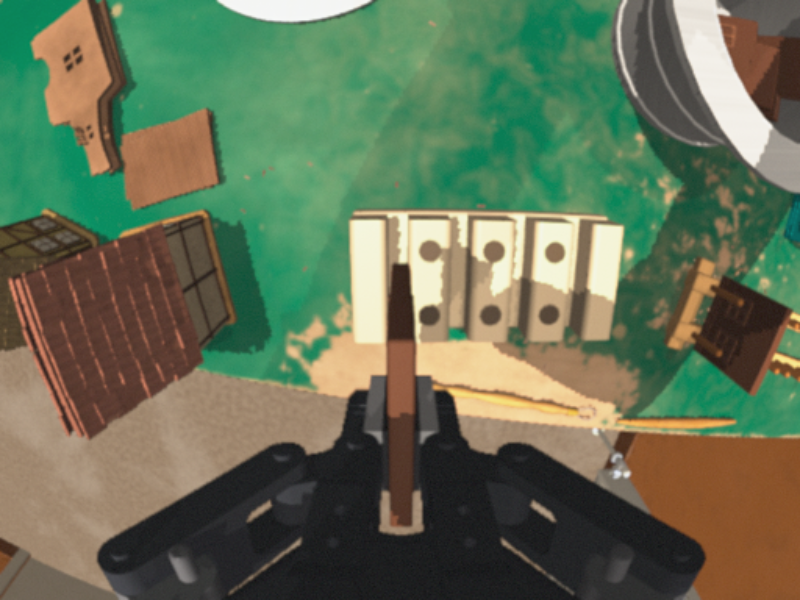

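The wrist view shows the tile at (400,290) over the leftmost groove, about 1 mm off, which I'll correct while descending. The house at (110,330) is clear.

Request:
carry_out([
  {"tx": 0.0012,"ty": -0.0012,"tz": -0.03,"rx": 0,"ry": 0,"rz": 0,"grip": 0.0},
  {"tx": 0,"ty": 0,"tz": -0.03,"rx": 0,"ry": 0,"rz": 0,"grip": 0.0},
  {"tx": 0,"ty": 0,"tz": -0.02,"rx": 0,"ry": 0,"rz": 0,"grip": 0.0},
  {"tx": 0,"ty": 0,"tz": -0.01,"rx": 0,"ry": 0,"rz": 0,"grip": 0.0},
  {"tx": 0,"ty": 0,"tz": -0.01,"rx": 0,"ry": 0,"rz": 0,"grip": 0.0},
  {"tx": 0,"ty": 0,"tz": -0.01,"rx": 0,"ry": 0,"rz": 0,"grip": 0.0},
  {"tx": 0,"ty": 0,"tz": -0.008,"rx": 0,"ry": 0,"rz": 0,"grip": 0.0},
  {"tx": 0,"ty": 0,"tz": 0,"rx": 0,"ry": 0,"rz": 0,"grip": 0.0},
  {"tx": 0,"ty": 0,"tz": 0,"rx": 0,"ry": 0,"rz": 0,"grip": 0.0},
])

```text
clock: 18.55
position: [649.6, -241.3, 82.2]
tool_rot: [0.0, -0.086, 0.996, -0.0]
force: [0.2, 0.4, -0.4]
gripper_width: 7.4
finger_force: 43.9
```

Request:
carry_out([
  {"tx": 0,"ty": 0,"tz": -0.002,"rx": 0,"ry": 0,"rz": 0,"grip": 0.0},
  {"tx": 0,"ty": 0,"tz": -0.002,"rx": 0,"ry": 0,"rz": 0,"grip": 0.0},
  {"tx": 0,"ty": 0,"tz": 0,"rx": 0,"ry": 0,"rz": 0,"grip": 0.0},
  {"tx": 0,"ty": 0,"tz": 0,"rx": 0,"ry": 0,"rz": 0,"grip": 0.0},
])

```text
clock: 18.95
position: [649.3, -241.2, 77.9]
tool_rot: [0.0, -0.086, 0.996, -0.0]
force: [-0.3, -0.6, -0.6]
gripper_width: 7.2
finger_force: 43.9
```

Request:
carry_out([
  {"tx": -0.0008,"ty": 0,"tz": -0.002,"rx": 0,"ry": 0,"rz": 0,"grip": 0.0},
  {"tx": 0,"ty": 0,"tz": -0.001,"rx": 0,"ry": 0,"rz": 0,"grip": 0.0},
  {"tx": 0,"ty": 0,"tz": -0.001,"rx": 0,"ry": 0,"rz": 0,"grip": 0.0},
  {"tx": 0,"ty": 0,"tz": 0,"rx": 0,"ry": 0,"rz": 0,"grip": 0.0},
  {"tx": 0,"ty": 0,"tz": 0,"rx": 0,"ry": 0,"rz": 0,"grip": 0.0},
])

```text
clock: 19.45
position: [648.5, -241.2, 73.8]
tool_rot: [-0.0, -0.086, 0.996, 0.0]
force: [0.2, 0.8, -0.1]
gripper_width: 7.6
finger_force: 43.9
```

Request:
carry_out([
  {"tx": 0,"ty": 0,"tz": -0.001,"rx": 0,"ry": 0,"rz": 0,"grip": 0.0},
  {"tx": 0,"ty": 0,"tz": -0.001,"rx": 0,"ry": 0,"rz": 0,"grip": 0.0},
  {"tx": 0,"ty": 0,"tz": 0,"rx": 0,"ry": 0,"rz": 0,"grip": 0.0},
  {"tx": 0,"ty": 0,"tz": 0,"rx": 0,"ry": 0,"rz": 0,"grip": 0.0},
])

```text
clock: 19.85
position: [648.7, -241.3, 73.2]
tool_rot: [0.0, -0.086, 0.996, -0.0]
force: [-2.3, 0.2, 5.4]
gripper_width: 7.4
finger_force: 44.8
```

Request:
carry_out([
  {"tx": 0,"ty": 0,"tz": 0,"rx": 0,"ry": 0,"rz": 0,"grip": 0.014},
  {"tx": 0,"ty": 0,"tz": 0,"rx": 0,"ry": 0,"rz": 0,"grip": 0.026},
  {"tx": 0,"ty": 0,"tz": 0,"rx": 0,"ry": 0,"rz": 0,"grip": 0.026},
  {"tx": 0,"ty": 0,"tz": 0.01,"rx": 0,"ry": 0,"rz": 0,"grip": 0.026},
  {"tx": 0,"ty": 0,"tz": 0.025,"rx": 0,"ry": 0,"rz": 0,"grip": 0.026},
  {"tx": 0,"ty": 0,"tz": 0.03,"rx": 0,"ry": 0,"rz": 0,"grip": 0.026},
  {"tx": 0,"ty": 0,"tz": 0.03,"rx": 0,"ry": 0,"rz": 0,"grip": 0.026},
  {"tx": 0,"ty": 0,"tz": 0.03,"rx": 0,"ry": 0,"rz": 0,"grip": 0.026},
])

```text
clock: 20.65
position: [648.5, -241.2, 198.6]
tool_rot: [0.0, -0.086, 0.996, -0.0]
force: [0.5, -0.3, -0.2]
gripper_width: 26.1
finger_force: 0.0
```

Request:
carry_out([
  {"tx": -0.0022,"ty": 0.0387,"tz": 0,"rx": 0,"ry": 0,"rz": -2.01,"grip": 0.032},
  {"tx": -0.0022,"ty": 0.0387,"tz": 0,"rx": 0,"ry": 0,"rz": -2.01,"grip": 0.032},
  {"tx": -0.0022,"ty": 0.0387,"tz": 0,"rx": 0,"ry": 0,"rz": -2.01,"grip": 0.032},
  {"tx": -0.0022,"ty": 0.0387,"tz": 0,"rx": 0,"ry": 0,"rz": -2.01,"grip": 0.032},
  {"tx": -0.0022,"ty": 0.0387,"tz": 0,"rx": 0,"ry": 0,"rz": -2.01,"grip": 0.032},
  {"tx": -0.0022,"ty": 0.0387,"tz": 0,"rx": 0,"ry": 0,"rz": -2.01,"grip": 0.032},
  {"tx": -0.0022,"ty": 0.0387,"tz": 0,"rx": 0,"ry": 0,"rz": -2.01,"grip": 0.032},
  {"tx": 0,"ty": 0,"tz": 0,"rx": 0,"ry": 0,"rz": 0,"grip": 0.032},
  {"tx": 0,"ty": 0,"tz": 0,"rx": 0,"ry": 0,"rz": 0,"grip": 0.032},
  {"tx": 0,"ty": 0,"tz": 0,"rx": 0,"ry": 0,"rz": 0,"grip": 0.032},
])

```text
clock: 21.65
position: [633.3, 29.0, 197.2]
tool_rot: [0.0, 0.037, 0.999, -0.0]
force: [0.4, 0.8, -0.3]
gripper_width: 31.9
finger_force: 0.0
```

```bash
python3 - <<'E'
from m import *
print(sense()["position"])
for n in("scene",):
    w=snapshot(n);P=cloud(w)
    p=P[box(P,600,695,-265,-215,98,112)]; print("tile top",len(p),p.mean(0).round(1),np.percentile(p,[1,99],axis=0).round(1).tolist())
    p=P[box(P,600,695,-265,-215,55,112)];print(np.polyfit(p[:,2],p[:,1],1))
E
```

```text
[633.32642824  29.01055101 197.17548542]<stdin>:5: RuntimeWarning: Mean of empty slice.
  ret = um.true_divide(
Traceback (most recent call last):
IndexError: index -1 is out of bounds for axis 0 with size 0
```

```bash
python3 - <<'E'
from m import *
w=snapshot("wrist");P=wcloud(w)
p=P[box(P,600,695,-265,-215,55,112)];print(len(p))
p=P[box(P,600,695,-265,-215,98,112)]
if len(p):print(p.mean(0),np.percentile(p,[1,99],axis=0))
p=P[box(P,570,700,-280,-70,44,52)];print(len(p))
s=snapshot("scene");cv2.imwrite("pics/c5.png",np.hstack([cv2.resize(w["pixels"][60:300,0:200],(400,480)),cv2.resize(s["pixels"][90:250,150:283],(400,480))]))
E
```

```text
1821
[ 647.07930961 -239.98543787  102.01079771] [[ 614.02498944 -249.19353172   98.21669056]
 [ 680.92453769 -231.79363974  104.4457354 ]]
5488
```

View pics/c5.png

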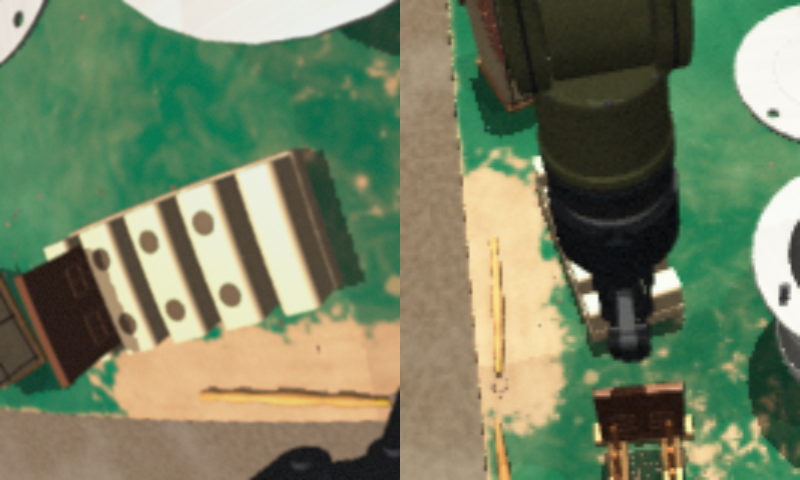

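The first whole tile stands in its groove, top at z≈104 and x-centred (left crop 65,310). Next is the tile at y≈30.

Request:
carry_out([
  {"tx": -0.0003,"ty": 0.0006,"tz": -0.034,"rx": 0,"ry": 0,"rz": 0,"grip": 0.032},
  {"tx": 0,"ty": 0,"tz": -0.034,"rx": 0,"ry": 0,"rz": 0,"grip": 0.032},
  {"tx": 0,"ty": 0,"tz": -0.034,"rx": 0,"ry": 0,"rz": 0,"grip": 0.032},
  {"tx": 0,"ty": 0,"tz": -0.01,"rx": 0,"ry": 0,"rz": 0,"grip": 0.032},
  {"tx": 0,"ty": 0,"tz": -0.01,"rx": 0,"ry": 0,"rz": 0,"grip": 0.032},
  {"tx": 0,"ty": 0,"tz": 0,"rx": 0,"ry": 0,"rz": 0,"grip": 0.032},
  {"tx": 0,"ty": 0,"tz": 0,"rx": 0,"ry": 0,"rz": 0,"grip": 0.0},
  {"tx": 0,"ty": 0,"tz": 0,"rx": 0,"ry": 0,"rz": 0,"grip": 0.0},
  {"tx": 0,"ty": 0,"tz": 0,"rx": 0,"ry": 0,"rz": 0,"grip": 0.0},
  {"tx": 0,"ty": 0,"tz": 0,"rx": 0,"ry": 0,"rz": 0,"grip": 0.0},
  {"tx": 0,"ty": 0,"tz": 0,"rx": 0,"ry": 0,"rz": 0,"grip": 0.0},
], squeeze=40)

```text
clock: 22.9
position: [634.2, 30.1, 76.5]
tool_rot: [0.002, 0.037, 0.999, -0.0]
force: [0.8, -2.0, 6.4]
gripper_width: 7.3
finger_force: 45.0
```

Request:
carry_out([
  {"tx": 0,"ty": 0,"tz": 0.01,"rx": 0,"ry": 0,"rz": 0,"grip": 0.0},
  {"tx": 0,"ty": 0,"tz": 0.021,"rx": 0,"ry": 0,"rz": 0,"grip": 0.0},
  {"tx": 0,"ty": 0,"tz": 0.031,"rx": 0,"ry": 0,"rz": 0,"grip": 0.0},
  {"tx": 0,"ty": 0,"tz": 0.031,"rx": 0,"ry": 0,"rz": 0,"grip": 0.0},
  {"tx": 0,"ty": 0,"tz": 0.031,"rx": 0,"ry": 0,"rz": 0,"grip": 0.0},
  {"tx": 0,"ty": 0,"tz": 0,"rx": 0,"ry": 0,"rz": 0,"grip": 0.0},
  {"tx": 0,"ty": 0,"tz": 0,"rx": 0,"ry": 0,"rz": 0,"grip": 0.0},
])

```text
clock: 23.6
position: [633.1, 30.6, 199.7]
tool_rot: [0.001, 0.037, 0.999, 0.0]
force: [0.4, 0.2, -1.1]
gripper_width: 7.3
finger_force: 44.0
```

Request:
carry_out([
  {"tx": 0.0002,"ty": -0.0377,"tz": 0,"rx": 0,"ry": 0,"rz": 2.82,"grip": 0.0},
  {"tx": 0.0002,"ty": -0.0377,"tz": 0,"rx": 0,"ry": 0,"rz": 2.82,"grip": 0.0},
  {"tx": 0.0002,"ty": -0.0377,"tz": 0,"rx": 0,"ry": 0,"rz": 2.82,"grip": 0.0},
  {"tx": 0.0002,"ty": -0.0377,"tz": 0,"rx": 0,"ry": 0,"rz": 2.82,"grip": 0.0},
  {"tx": 0.0002,"ty": -0.0377,"tz": 0,"rx": 0,"ry": 0,"rz": 2.82,"grip": 0.0},
  {"tx": 0,"ty": 0,"tz": 0,"rx": 0,"ry": 0,"rz": 0,"grip": 0.0},
  {"tx": 0,"ty": 0,"tz": 0,"rx": 0,"ry": 0,"rz": 0,"grip": 0.0},
  {"tx": 0,"ty": 0,"tz": 0,"rx": 0,"ry": 0,"rz": 0,"grip": 0.0},
  {"tx": 0,"ty": 0,"tz": 0,"rx": 0,"ry": 0,"rz": 0,"grip": 0.0},
])

```text
clock: 24.5
position: [633.6, -156.7, 198.2]
tool_rot: [-0.001, -0.087, 0.996, 0.0]
force: [-0.2, 0.2, -0.8]
gripper_width: 7.4
finger_force: 44.0
```

Request:
carry_out([
  {"tx": 0.0004,"ty": -0.0017,"tz": -0.03,"rx": 0,"ry": 0,"rz": 0,"grip": 0.0},
  {"tx": 0,"ty": 0,"tz": -0.03,"rx": 0,"ry": 0,"rz": 0,"grip": 0.0},
  {"tx": 0,"ty": 0,"tz": -0.02,"rx": 0,"ry": 0,"rz": 0,"grip": 0.0},
  {"tx": 0,"ty": 0,"tz": -0.01,"rx": 0,"ry": 0,"rz": 0,"grip": 0.0},
  {"tx": 0,"ty": 0,"tz": -0.01,"rx": 0,"ry": 0,"rz": 0,"grip": 0.0},
  {"tx": 0,"ty": 0,"tz": -0.01,"rx": 0,"ry": 0,"rz": 0,"grip": 0.0},
  {"tx": 0,"ty": 0,"tz": -0.008,"rx": 0,"ry": 0,"rz": 0,"grip": 0.0},
  {"tx": 0,"ty": 0,"tz": 0,"rx": 0,"ry": 0,"rz": 0,"grip": 0.0},
  {"tx": 0,"ty": 0,"tz": 0,"rx": 0,"ry": 0,"rz": 0,"grip": 0.0},
])

```text
clock: 25.4
position: [634.5, -160.0, 81.1]
tool_rot: [0.0, -0.086, 0.996, -0.0]
force: [0.7, -0.1, -0.4]
gripper_width: 7.3
finger_force: 44.0
```

Request:
carry_out([
  {"tx": 0,"ty": 0,"tz": -0.002,"rx": 0,"ry": 0,"rz": 0,"grip": 0.0},
  {"tx": 0,"ty": 0,"tz": -0.002,"rx": 0,"ry": 0,"rz": 0,"grip": 0.0},
  {"tx": 0,"ty": 0,"tz": -0.001,"rx": 0,"ry": 0,"rz": 0,"grip": 0.0},
  {"tx": 0,"ty": 0,"tz": 0,"rx": 0,"ry": 0,"rz": 0,"grip": 0.0},
  {"tx": 0,"ty": 0,"tz": 0,"rx": 0,"ry": 0,"rz": 0,"grip": 0.0},
])

```text
clock: 25.9
position: [634.3, -159.9, 75.8]
tool_rot: [0.0, -0.086, 0.996, -0.0]
force: [-0.7, -1.4, -1.1]
gripper_width: 7.6
finger_force: 44.0
```

Request:
carry_out([
  {"tx": 0,"ty": 0.001,"tz": -0.001,"rx": 0,"ry": 0,"rz": 0,"grip": 0.0},
  {"tx": 0,"ty": 0,"tz": -0.001,"rx": 0,"ry": 0,"rz": 0,"grip": 0.0},
  {"tx": 0,"ty": 0,"tz": -0.001,"rx": 0,"ry": 0,"rz": 0,"grip": 0.0},
  {"tx": 0,"ty": 0,"tz": 0,"rx": 0,"ry": 0,"rz": 0,"grip": 0.0},
  {"tx": 0,"ty": 0,"tz": 0,"rx": 0,"ry": 0,"rz": 0,"grip": 0.0},
])

```text
clock: 26.4
position: [634.2, -158.9, 72.7]
tool_rot: [-0.0, -0.086, 0.996, 0.0]
force: [0.8, 0.8, -0.7]
gripper_width: 7.5
finger_force: 44.1
```

Request:
carry_out([
  {"tx": 0,"ty": 0,"tz": -0.001,"rx": 0,"ry": 0,"rz": 0,"grip": 0.0},
  {"tx": 0,"ty": 0,"tz": 0,"rx": 0,"ry": 0,"rz": 0,"grip": 0.0},
  {"tx": 0,"ty": 0,"tz": 0,"rx": 0,"ry": 0,"rz": 0,"grip": 0.0},
])

```text
clock: 26.7
position: [634.3, -159.0, 72.5]
tool_rot: [0.0, -0.086, 0.996, -0.0]
force: [-1.9, 0.7, 5.3]
gripper_width: 7.0
finger_force: 44.8
```

Request:
carry_out([
  {"tx": 0,"ty": 0,"tz": 0,"rx": 0,"ry": 0,"rz": 0,"grip": 0.014},
  {"tx": 0,"ty": 0,"tz": 0,"rx": 0,"ry": 0,"rz": 0,"grip": 0.026},
  {"tx": 0,"ty": 0,"tz": 0,"rx": 0,"ry": 0,"rz": 0,"grip": 0.026},
  {"tx": 0,"ty": 0,"tz": 0.01,"rx": 0,"ry": 0,"rz": 0,"grip": 0.026},
  {"tx": 0,"ty": 0,"tz": 0.025,"rx": 0,"ry": 0,"rz": 0,"grip": 0.026},
  {"tx": 0,"ty": 0,"tz": 0.03,"rx": 0,"ry": 0,"rz": 0,"grip": 0.026},
  {"tx": 0,"ty": 0,"tz": 0.03,"rx": 0,"ry": 0,"rz": 0,"grip": 0.026},
  {"tx": 0,"ty": 0,"tz": 0.03,"rx": 0,"ry": 0,"rz": 0,"grip": 0.026},
])

```text
clock: 27.5
position: [634.2, -158.9, 198.6]
tool_rot: [0.0, -0.086, 0.996, -0.0]
force: [-0.1, 0.3, -0.1]
gripper_width: 26.6
finger_force: 0.0
```

Request:
carry_out([
  {"tx": 0.0012,"ty": 0.0397,"tz": 0,"rx": 0,"ry": 0,"rz": -1.41,"grip": 0.032},
  {"tx": 0.0012,"ty": 0.0397,"tz": 0,"rx": 0,"ry": 0,"rz": -1.41,"grip": 0.032},
  {"tx": 0.0012,"ty": 0.0397,"tz": 0,"rx": 0,"ry": 0,"rz": -1.41,"grip": 0.032},
  {"tx": 0.0012,"ty": 0.0397,"tz": 0,"rx": 0,"ry": 0,"rz": -1.41,"grip": 0.032},
  {"tx": 0.0012,"ty": 0.0397,"tz": 0,"rx": 0,"ry": 0,"rz": -1.41,"grip": 0.032},
  {"tx": 0.0012,"ty": 0.0397,"tz": 0,"rx": 0,"ry": 0,"rz": -1.41,"grip": 0.032},
  {"tx": 0.0012,"ty": 0.0397,"tz": 0,"rx": 0,"ry": 0,"rz": -1.41,"grip": 0.032},
  {"tx": 0.0012,"ty": 0.0397,"tz": 0,"rx": 0,"ry": 0,"rz": -1.41,"grip": 0.032},
  {"tx": 0.0012,"ty": 0.0397,"tz": 0,"rx": 0,"ry": 0,"rz": -1.41,"grip": 0.032},
  {"tx": 0.0012,"ty": 0.0397,"tz": 0,"rx": 0,"ry": 0,"rz": -1.41,"grip": 0.032},
  {"tx": 0,"ty": 0,"tz": 0,"rx": 0,"ry": 0,"rz": 0,"grip": 0.032},
  {"tx": 0,"ty": 0,"tz": 0,"rx": 0,"ry": 0,"rz": 0,"grip": 0.032},
])

```text
clock: 28.7
position: [646.1, 239.1, 197.0]
tool_rot: [0.0, 0.036, 0.999, -0.0]
force: [-0.2, -0.6, 0.7]
gripper_width: 31.8
finger_force: 0.0
```

```bash
python3 - <<'E'
from m import *
print(sense()["position"])
w=snapshot("scene");P=cloud(w)
for g in((648,-240),(634,-158)):
    p=P[box(P,g[0]-45,g[0]+45,g[1]-20,g[1]+25,98,112)]
    if len(p): print("tile top",len(p),p.mean(0).round(1),np.percentile(p,[1,99],axis=0).round(1).tolist())
p=P[box(P,300,560,-180,100,130,139)];print(len(p),np.percentile(p,[0,100],axis=0).round())
E
```

```text
[646.09088592 239.06146064 197.03271227]
1271 [[329. -94. 130.]
 [513.  59. 139.]]
```

Request:
carry_out([
  {"tx": 0.0003,"ty": -0.0004,"tz": -0.034,"rx": 0,"ry": 0,"rz": 0,"grip": 0.032},
  {"tx": 0,"ty": 0,"tz": -0.034,"rx": 0,"ry": 0,"rz": 0,"grip": 0.032},
  {"tx": 0,"ty": 0,"tz": -0.034,"rx": 0,"ry": 0,"rz": 0,"grip": 0.032},
  {"tx": 0,"ty": 0,"tz": -0.01,"rx": 0,"ry": 0,"rz": 0,"grip": 0.032},
  {"tx": 0,"ty": 0,"tz": -0.01,"rx": 0,"ry": 0,"rz": 0,"grip": 0.032},
  {"tx": 0,"ty": 0,"tz": 0,"rx": 0,"ry": 0,"rz": 0,"grip": 0.032},
  {"tx": 0,"ty": 0,"tz": 0,"rx": 0,"ry": 0,"rz": 0,"grip": 0.0},
  {"tx": 0,"ty": 0,"tz": 0,"rx": 0,"ry": 0,"rz": 0,"grip": 0.0},
  {"tx": 0,"ty": 0,"tz": 0,"rx": 0,"ry": 0,"rz": 0,"grip": 0.0},
  {"tx": 0,"ty": 0,"tz": 0,"rx": 0,"ry": 0,"rz": 0,"grip": 0.0},
  {"tx": 0,"ty": 0,"tz": 0,"rx": 0,"ry": 0,"rz": 0,"grip": 0.0},
], squeeze=40)

```text
clock: 29.85
position: [647.9, 238.1, 76.8]
tool_rot: [0.002, 0.037, 0.999, 0.001]
force: [0.2, -0.6, 5.9]
gripper_width: 7.4
finger_force: 41.9
```

Request:
carry_out([
  {"tx": 0,"ty": 0,"tz": 0.01,"rx": 0,"ry": 0,"rz": 0,"grip": 0.0},
  {"tx": 0,"ty": 0,"tz": 0.021,"rx": 0,"ry": 0,"rz": 0,"grip": 0.0},
  {"tx": 0,"ty": 0,"tz": 0.031,"rx": 0,"ry": 0,"rz": 0,"grip": 0.0},
  {"tx": 0,"ty": 0,"tz": 0.031,"rx": 0,"ry": 0,"rz": 0,"grip": 0.0},
  {"tx": 0,"ty": 0,"tz": 0.031,"rx": 0,"ry": 0,"rz": 0,"grip": 0.0},
  {"tx": 0,"ty": 0,"tz": 0,"rx": 0,"ry": 0,"rz": 0,"grip": 0.0},
  {"tx": 0,"ty": 0,"tz": 0,"rx": 0,"ry": 0,"rz": 0,"grip": 0.0},
])

```text
clock: 30.55
position: [646.9, 238.0, 199.7]
tool_rot: [0.001, 0.037, 0.999, 0.0]
force: [-0.7, -0.1, -1.7]
gripper_width: 7.4
finger_force: 40.9
```

Request:
carry_out([
  {"tx": -0.0022,"ty": -0.0395,"tz": 0,"rx": 0,"ry": 0,"rz": 1.567,"grip": 0.0},
  {"tx": -0.0022,"ty": -0.0395,"tz": 0,"rx": 0,"ry": 0,"rz": 1.567,"grip": 0.0},
  {"tx": -0.0022,"ty": -0.0395,"tz": 0,"rx": 0,"ry": 0,"rz": 1.567,"grip": 0.0},
  {"tx": -0.0022,"ty": -0.0395,"tz": 0,"rx": 0,"ry": 0,"rz": 1.567,"grip": 0.0},
  {"tx": -0.0022,"ty": -0.0395,"tz": 0,"rx": 0,"ry": 0,"rz": 1.567,"grip": 0.0},
  {"tx": -0.0022,"ty": -0.0395,"tz": 0,"rx": 0,"ry": 0,"rz": 1.567,"grip": 0.0},
  {"tx": -0.0022,"ty": -0.0395,"tz": 0,"rx": 0,"ry": 0,"rz": 1.567,"grip": 0.0},
  {"tx": -0.0022,"ty": -0.0395,"tz": 0,"rx": 0,"ry": 0,"rz": 1.567,"grip": 0.0},
  {"tx": -0.0022,"ty": -0.0395,"tz": 0,"rx": 0,"ry": 0,"rz": 1.567,"grip": 0.0},
  {"tx": 0,"ty": 0,"tz": 0,"rx": 0,"ry": 0,"rz": 0,"grip": 0.0},
  {"tx": 0,"ty": 0,"tz": 0,"rx": 0,"ry": 0,"rz": 0,"grip": 0.0},
  {"tx": 0,"ty": 0,"tz": 0,"rx": 0,"ry": 0,"rz": 0,"grip": 0.0},
])

```text
clock: 31.75
position: [626.0, -116.8, 197.6]
tool_rot: [-0.001, -0.087, 0.996, 0.001]
force: [-0.4, 0.3, -0.3]
gripper_width: 7.3
finger_force: 40.8
```

Request:
carry_out([
  {"tx": 0.0006,"ty": 0,"tz": -0.03,"rx": 0,"ry": 0,"rz": 0,"grip": 0.0},
  {"tx": 0,"ty": 0,"tz": -0.03,"rx": 0,"ry": 0,"rz": 0,"grip": 0.0},
  {"tx": 0,"ty": 0,"tz": -0.015,"rx": 0,"ry": 0,"rz": 0,"grip": 0.0},
  {"tx": 0,"ty": 0,"tz": -0.01,"rx": 0,"ry": 0,"rz": 0,"grip": 0.0},
  {"tx": 0,"ty": 0,"tz": 0,"rx": 0,"ry": 0,"rz": 0,"grip": 0.0},
  {"tx": 0,"ty": 0,"tz": 0,"rx": 0,"ry": 0,"rz": 0,"grip": 0.0},
])

```text
clock: 32.35
position: [627.9, -117.1, 114.4]
tool_rot: [0.0, -0.087, 0.996, -0.0]
force: [0.3, 0.6, -0.5]
gripper_width: 7.5
finger_force: 40.9
```

Right on target, with the tile's bottom at z≈60; lowering on.

Request:
carry_out([
  {"tx": -0.0008,"ty": 0,"tz": -0.01,"rx": 0,"ry": 0,"rz": 0,"grip": 0.0},
  {"tx": 0,"ty": 0,"tz": -0.01,"rx": 0,"ry": 0,"rz": 0,"grip": 0.0},
  {"tx": 0,"ty": 0,"tz": -0.01,"rx": 0,"ry": 0,"rz": 0,"grip": 0.0},
  {"tx": 0,"ty": 0,"tz": -0.004,"rx": 0,"ry": 0,"rz": 0,"grip": 0.0},
  {"tx": 0,"ty": 0,"tz": -0.004,"rx": 0,"ry": 0,"rz": 0,"grip": 0.0},
  {"tx": 0,"ty": 0,"tz": -0.001,"rx": 0,"ry": 0,"rz": 0,"grip": 0.0},
  {"tx": 0,"ty": 0,"tz": 0,"rx": 0,"ry": 0,"rz": 0,"grip": 0.0},
  {"tx": 0,"ty": 0,"tz": 0,"rx": 0,"ry": 0,"rz": 0,"grip": 0.0},
])

```text
clock: 33.15
position: [626.9, -117.9, 75.1]
tool_rot: [0.0, -0.086, 0.996, -0.0]
force: [-0.4, 0.6, -1.1]
gripper_width: 7.1
finger_force: 40.9
```

Request:
carry_out([
  {"tx": 0,"ty": 0,"tz": -0.001,"rx": 0,"ry": 0,"rz": 0,"grip": 0.0},
  {"tx": 0,"ty": 0,"tz": -0.001,"rx": 0,"ry": 0,"rz": 0,"grip": 0.0},
  {"tx": 0,"ty": 0,"tz": 0,"rx": 0,"ry": 0,"rz": 0,"grip": 0.0},
  {"tx": 0,"ty": 0,"tz": 0,"rx": 0,"ry": 0,"rz": 0,"grip": 0.0},
])

```text
clock: 33.55
position: [626.7, -117.8, 72.9]
tool_rot: [0.0, -0.086, 0.996, -0.0]
force: [0.3, -0.2, -0.7]
gripper_width: 7.5
finger_force: 41.0
```

Request:
carry_out([
  {"tx": 0,"ty": 0.0003,"tz": -0.001,"rx": 0,"ry": 0,"rz": 0,"grip": 0.0},
  {"tx": 0,"ty": 0,"tz": 0,"rx": 0,"ry": 0,"rz": 0,"grip": 0.0},
  {"tx": 0,"ty": 0,"tz": 0,"rx": 0,"ry": 0,"rz": 0,"grip": 0.0},
])

```text
clock: 33.85
position: [626.7, -117.8, 72.9]
tool_rot: [0.0, -0.086, 0.996, -0.0]
force: [-1.4, 0.3, 4.9]
gripper_width: 7.1
finger_force: 41.7
```

Request:
carry_out([
  {"tx": 0,"ty": 0,"tz": 0,"rx": 0,"ry": 0,"rz": 0,"grip": 0.014},
  {"tx": 0,"ty": 0,"tz": 0,"rx": 0,"ry": 0,"rz": 0,"grip": 0.026},
  {"tx": 0,"ty": 0,"tz": 0,"rx": 0,"ry": 0,"rz": 0,"grip": 0.026},
  {"tx": 0,"ty": 0,"tz": 0.01,"rx": 0,"ry": 0,"rz": 0,"grip": 0.026},
  {"tx": 0,"ty": 0,"tz": 0.025,"rx": 0,"ry": 0,"rz": 0,"grip": 0.026},
  {"tx": 0,"ty": 0,"tz": 0.03,"rx": 0,"ry": 0,"rz": 0,"grip": 0.026},
  {"tx": 0,"ty": 0,"tz": 0.03,"rx": 0,"ry": 0,"rz": 0,"grip": 0.026},
  {"tx": 0,"ty": 0,"tz": 0.03,"rx": 0,"ry": 0,"rz": 0,"grip": 0.026},
  {"tx": 0,"ty": 0,"tz": 0.01,"rx": 0,"ry": 0,"rz": 0,"grip": 0.026},
])

```text
clock: 34.75
position: [628.5, -117.8, 211.2]
tool_rot: [0.003, -0.086, 0.996, -0.001]
force: [0.1, 0.9, 0.4]
gripper_width: 25.8
finger_force: 0.0
```

Request:
carry_out([
  {"tx": -0.0192,"ty": -0.0204,"tz": 0,"rx": 0,"ry": 0,"rz": -8.2,"grip": 0.04},
  {"tx": -0.0192,"ty": -0.0204,"tz": 0,"rx": 0,"ry": 0,"rz": -8.2,"grip": 0.04},
  {"tx": -0.0192,"ty": -0.0204,"tz": 0,"rx": 0,"ry": 0,"rz": -8.2,"grip": 0.04},
  {"tx": -0.0192,"ty": -0.0204,"tz": 0,"rx": 0,"ry": 0,"rz": -8.2,"grip": 0.04},
  {"tx": -0.0192,"ty": -0.0204,"tz": 0,"rx": 0,"ry": 0,"rz": -8.2,"grip": 0.04},
  {"tx": -0.0192,"ty": -0.0204,"tz": 0,"rx": 0,"ry": 0,"rz": -8.2,"grip": 0.04},
  {"tx": -0.0192,"ty": -0.0204,"tz": 0,"rx": 0,"ry": 0,"rz": -8.2,"grip": 0.04},
  {"tx": -0.0192,"ty": -0.0204,"tz": 0,"rx": 0,"ry": 0,"rz": -8.2,"grip": 0.04},
  {"tx": -0.0192,"ty": -0.0204,"tz": 0,"rx": 0,"ry": 0,"rz": -8.2,"grip": 0.04},
  {"tx": -0.0192,"ty": -0.0204,"tz": 0,"rx": 0,"ry": 0,"rz": -8.2,"grip": 0.04},
  {"tx": -0.0192,"ty": -0.0204,"tz": 0,"rx": 0,"ry": 0,"rz": -8.2,"grip": 0.04},
  {"tx": -0.0192,"ty": -0.0204,"tz": 0,"rx": 0,"ry": 0,"rz": -8.2,"grip": 0.04},
])

```text
clock: 35.95
position: [395.0, -362.7, 206.3]
tool_rot: [-0.0, 0.7, 0.714, -0.0]
force: [0.5, -0.1, 0.1]
gripper_width: 40.1
finger_force: 0.0
```

```bash
cat > j.py <<'E'
from m import *
from scipy.optimize import least_squares
def fit3(pts,R=85):
    f=lambda v:np.concatenate([[v[0]+R*np.cos(v[2]+k*2*np.pi/3)-p[0],v[1]+R*np.sin(v[2]+k*2*np.pi/3)-p[1]] for k,p in pts])
    c=np.mean([p for k,p in pts],0)[:2]; a=[np.arctan2(*(p[:2]-c)[::-1])-k*2*np.pi/3 for k,p in pts]
    r=least_squares(f,[*c,a[0]]); return r.x[:2],np.degrees(r.x[2]),np.abs(r.fun).max()
def studs(P,c,yaw):
    """centres of the visible studs near the expected places, tips z 146..160"""
    out=[]
    for k in range(3):
        a=np.radians(yaw+120*k);e=np.array(c)+85*np.array([np.cos(a),np.sin(a)])
        p=P[box(P,e[0]-14,e[0]+14,e[1]-14,e[1]+14,146,160)]
        if len(p)>3: lo,hi=np.percentile(p[:,:2],[3,97],axis=0); out.append((k,(lo+hi)/2)); print("  stud",k,len(p),((lo+hi)/2).round(1))
    return out
E
python3 - <<'E'
from j import *
s=sense();print(s["position"],s["tool_rot"])
for n in("scene","top","wrist"):
    w=snapshot(n);P=wcloud(w) if n=="wrist" else cloud(w);print(n)
    st=studs(P,(429.5,-39.5),17.8)
    if len(st)==3: print("jar",fit3(st))
    p=P[box(P,300,560,-180,100,130,139)];print("flange",len(p),np.percentile(p,[.2,99.8],axis=0).round(1).tolist())
    p=P[box(P,280,520,-480,-250,40,55)]
    if len(p)>10: print("handle",len(p),cv2.minAreaRect(p[:,:2].astype(np.float32)),p.mean(0))
    for g in((648,-240),(634,-158),(627,-117)):
        p=P[box(P,g[0]-45,g[0]+45,g[1]-18,g[1]+18,98,112)]
        if len(p): print("tile top",len(p),p.mean(0).round(1),np.percentile(p,[1,99],axis=0).round(0).tolist())
    if n!="top":cv2.imwrite(f"pics/lid_{n}.png",cv2.resize(w["pixels"],(800,600)))
E
```

```text
[ 395.004056   -362.74601318  206.25459955] [-4.84843547e-04  6.99874012e-01  7.14266150e-01 -1.02973174e-05]
scene
  stud 0 11 [509.8 -12.9]
  stud 1 13 [366.8  18.9]
  stud 2 10 [ 410.7 -121.9]
jar (array([429.1304873 , -38.61685402]), np.float64(17.50476244706618), np.float64(0.36382877245949885))
flange 2291 [[331.1, -136.3, 130.3], [525.7, 58.7, 138.0]]
handle 88 ((378.7684020996094, -353.78125), (13.836840629577637, 71.2597427368164), 4.116819858551025) [ 379.19278107 -352.01209147   45.92565296]
tile top 85 [ 645.7 -237.9  102.1] [[613.0, -247.0, 98.0], [680.0, -229.0, 106.0]]
tile top 95 [ 633.2 -154.9  102.3] [[599.0, -164.0, 98.0], [666.0, -146.0, 106.0]]
tile top 95 [ 625.8 -114.3  102.2] [[592.0, -123.0, 98.0], [659.0, -105.0, 107.0]]
top
  stud 0 7 [510.7 -13.5]
  stud 1 7 [366.4  16.6]
  stud 2 8 [ 411.5 -122.9]
jar (array([429.53608231, -39.94254497]), np.float64(18.004217694420973), np.float64(0.3771691341701562))
flange 1650 [[333.6, -137.9, 130.5], [527.7, 57.0, 139.0]]
handle 108 ((379.939453125, -354.3714599609375), (13.861305236816406, 70.56790161132812), 4.15216
[... 296 characters left out ...]
110.0]]
wristTraceback (most recent call last):
  File "<stdin>", line 7, in <module>
    return _quantile_unchecked(
        a, q, axis, out, overwrite_input, method, keepdims, weights)
    return _ureduce(a,
                    func=_quantile_ureduce_func,
    ...<5 lines>...
                    overwrite_input=overwrite_input,
                    method=method)
    r = func(a, **kwargs)
    result = _quantile(arr,
                       quantiles=q,
    ...<2 lines>...
                       out=out,
                       weights=wgt)
    slices_having_nans = np.isnan(arr[-1, ...])
                                  ~~~^^^^^^^^^
IndexError: index -1 is out of bounds for axis 0 with size 0
```

The lid has been knocked: its handle is now at about (379,-354), lid yaw −86°. All three whole tiles stand at the right height. I'll refine the lid centre from the white plate disc.

```bash
cat >> j.py <<'E'
def plate(w,P,c,z,tol=5,R=115):
    m=box(P,c[0]-R,c[0]+R,c[1]-R,c[1]+R,z-tol,z+tol)&(w["pixels"].min(2)>120)
    m=cv2.morphologyEx(m.astype(np.uint8),cv2.MORPH_OPEN,np.ones((3,3)))
    n,l,st,_=cv2.connectedComponentsWithStats(m); i=1+st[1:,4].argmax(); p=P[l==i]
    h=cv2.convexHull(p[:,:2].astype(np.float32))[:,0]
    f=lambda v:np.hypot(h[:,0]-v[0],h[:,1]-v[1])-v[2]
    r=least_squares(f,[*c,97],loss="soft_l1"); return r.x.round(1),len(h),np.abs(r.fun).max().round(1),np.median(p[:,2]).round(1)
E
python3 - <<'E'
from j import *
for n in("scene","top","wrist"):
    w=snapshot(n);P=wcloud(w) if n=="wrist" else cloud(w);print(n)
    print("plate",plate(w,P,(379.4,-354),5.5))
    p=P[box(P,330,430,-400,-310,40,55)];print("handle",len(p),cv2.minAreaRect(p[:,:2].astype(np.float32)),p.mean(0).round(1),np.percentile(p[:,1],[1,99]))
    if n=="wrist":
        m=box(P,330,430,-400,-310,44,55); print(np.median(P[m][:,2]))
        cv2.imwrite("pics/lid_wrist.png",cv2.resize(w["pixels"],(800,600)))
E
```

```text
scene
plate (array([ 378.4, -355.4,   98.9]), 35, np.float64(2.8), np.float64(5.4))
handle 85 ((378.6264343261719, -352.5867919921875), (14.448660850524902, 68.50090789794922), 2.7650017738342285) [ 379.1 -351.3   46.4] [-386.51498119 -318.71632596]
top
plate (array([ 353.2, -353.9,   76.3]), 20, np.float64(18.2), np.float64(7.0))
handle 109 ((380.0475769042969, -355.083251953125), (13.74870777130127, 71.79020690917969), 4.173151016235352) [ 379.9 -353.5   48.5] [-390.51938061 -320.03089928]
wrist
plate (array([ 379.7, -358.5,   99.1]), 55, np.float64(2.1), np.float64(5.7))
handle 877 ((379.6313781738281, -357.3464050292969), (14.190467834472656, 72.3428955078125), 4.380741596221924) [ 379.8 -355.9   46.5] [-392.3987536  -322.04156114]
46.79074165495683
```

View pics/lid_wrist.png

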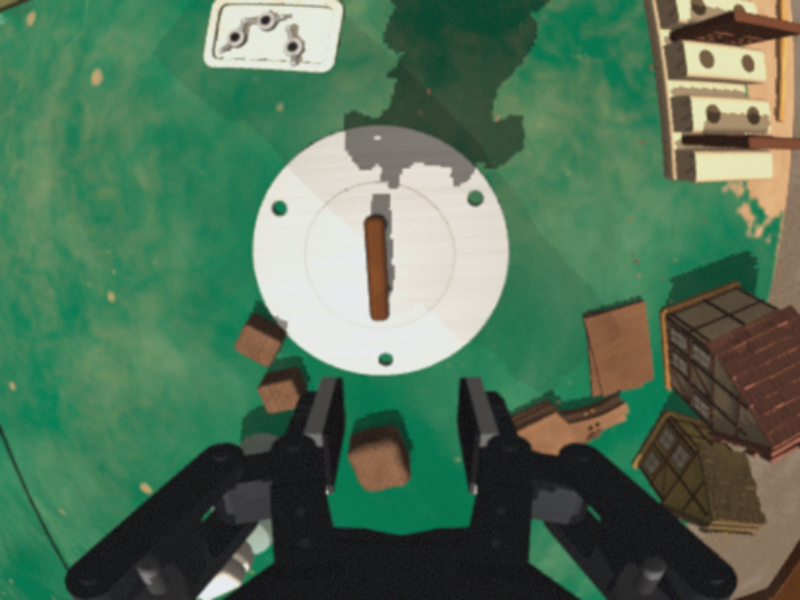

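Wrist view: lid at (380,250), handle at (377,268), holes at (280,208), (475,198) and (385,359). Before grasping I'll take a wrist look at the jar's studs, since the wrist camera agrees best with the arm.

Request:
carry_out([
  {"tx": 0.005,"ty": 0.032,"tz": 0.008,"rx": 0,"ry": 0,"rz": 0,"grip": 0.04},
  {"tx": 0.005,"ty": 0.032,"tz": 0.008,"rx": 0,"ry": 0,"rz": 0,"grip": 0.04},
  {"tx": 0.005,"ty": 0.032,"tz": 0.008,"rx": 0,"ry": 0,"rz": 0,"grip": 0.04},
  {"tx": 0.005,"ty": 0.032,"tz": 0.008,"rx": 0,"ry": 0,"rz": 0,"grip": 0.04},
  {"tx": 0.005,"ty": 0.032,"tz": 0.008,"rx": 0,"ry": 0,"rz": 0,"grip": 0.04},
  {"tx": 0.005,"ty": 0.032,"tz": 0.008,"rx": 0,"ry": 0,"rz": 0,"grip": 0.04},
  {"tx": 0.005,"ty": 0.032,"tz": 0.008,"rx": 0,"ry": 0,"rz": 0,"grip": 0.04},
  {"tx": 0,"ty": 0,"tz": 0,"rx": 0,"ry": 0,"rz": 0,"grip": 0.04},
  {"tx": 0,"ty": 0,"tz": 0,"rx": 0,"ry": 0,"rz": 0,"grip": 0.04},
  {"tx": 0,"ty": 0,"tz": 0,"rx": 0,"ry": 0,"rz": 0,"grip": 0.04},
])

```text
clock: 37.25
position: [431.1, -138.4, 262.5]
tool_rot: [-0.0, 0.698, 0.717, -0.0]
force: [-1.3, -0.1, -0.9]
gripper_width: 40.3
finger_force: 0.0
```

```bash
python3 - <<'E'
from j import *
print(sense()["position"])
w=snapshot("wrist");P=wcloud(w);print(np.round(w["cam_to_world"],2)[:3,3])
st=studs(P,(429.5,-40.5),17.8)
if len(st)==3: print("jar",fit3(st))
print("flange",plate(w,P,(429.5,-40.5),134.5))
cv2.imwrite("pics/jar_wrist.png",cv2.resize(w["pixels"],(800,600)))
p=P[box(P,370,490,-100,20,10,128)];print("in jar",len(p),np.percentile(p,[1,50,99],axis=0).round().tolist())
E
```

```text
[ 431.12454659 -138.40764899  262.48656707]
[429.2  -55.14 404.35]
  stud 0 69 [509.9 -16.6]
  stud 1 72 [367.   14.9]
  stud 2 71 [ 411.8 -124.7]
jar (array([429.58171218, -42.14714042]), np.float64(17.700384728608324), np.float64(0.6611220704452307))
flange (array([429.5, -42.2,  98.6]), 67, np.float64(2.3), np.float64(134.3))
in jar 6927 [[371.0, -99.0, 12.0], [430.0, -12.0, 62.0], [489.0, 19.0, 126.0]]
```

View pics/jar_wrist.png

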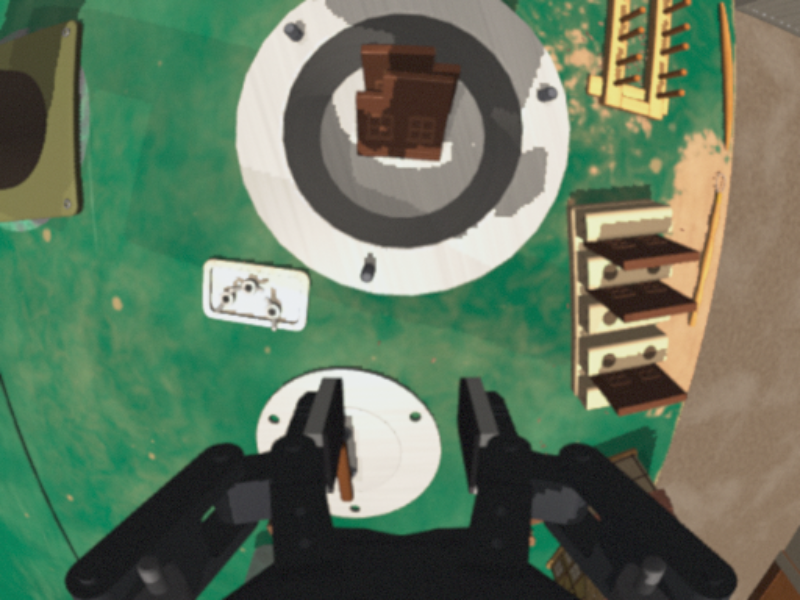

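The wrist view confirms three whole tiles upright in the setter (645,250; 640,300; 640,385), an empty rack, both rejects deep in the jar (405,105), and studs at (293,32), (547,94) and (368,268). Going back to grasp the lid.

Request:
carry_out([
  {"tx": -0.0073,"ty": -0.0313,"tz": -0.01,"rx": 0,"ry": 0,"rz": 0.43,"grip": 0.04},
  {"tx": -0.0073,"ty": -0.0313,"tz": -0.01,"rx": 0,"ry": 0,"rz": 0.43,"grip": 0.04},
  {"tx": -0.0073,"ty": -0.0313,"tz": -0.015,"rx": 0,"ry": 0,"rz": 0.43,"grip": 0.04},
  {"tx": -0.0073,"ty": -0.0313,"tz": -0.015,"rx": 0,"ry": 0,"rz": 0.43,"grip": 0.04},
  {"tx": -0.0073,"ty": -0.0313,"tz": -0.02,"rx": 0,"ry": 0,"rz": 0.43,"grip": 0.04},
  {"tx": -0.0073,"ty": -0.0313,"tz": -0.02,"rx": 0,"ry": 0,"rz": 0.43,"grip": 0.04},
  {"tx": -0.0073,"ty": -0.0313,"tz": -0.03,"rx": 0,"ry": 0,"rz": 0.43,"grip": 0.04},
  {"tx": 0,"ty": 0,"tz": -0.03,"rx": 0,"ry": 0,"rz": 0,"grip": 0.04},
  {"tx": 0,"ty": 0,"tz": 0,"rx": 0,"ry": 0,"rz": 0,"grip": 0.04},
  {"tx": 0,"ty": 0,"tz": 0,"rx": 0,"ry": 0,"rz": 0,"grip": 0.04},
  {"tx": 0,"ty": 0,"tz": 0,"rx": 0,"ry": 0,"rz": 0,"grip": 0.04},
])

```text
clock: 38.4
position: [380.7, -358.0, 114.2]
tool_rot: [0.001, 0.679, 0.734, 0.0]
force: [-0.4, -0.8, 0.1]
gripper_width: 40.0
finger_force: 0.0
```

```bash
python3 - <<'E'
from j import *
s=sense();q=s["tool_rot"];print(s["position"],np.degrees(2*np.arctan2(q[2],q[1]))-90)
w=snapshot("top");P=cloud(w)
p=P[box(P,330,430,-400,-310,40,55)];print("handle",len(p),p.mean(0).round(1))
E
```

```text
[ 380.70990954 -357.96142215  114.20783385] 4.5164744736311775
handle 79 [ 379.2 -343.3   48.3]
```

Request:
carry_out([
  {"tx": -0.0008,"ty": 0.0005,"tz": -0.03,"rx": 0,"ry": 0,"rz": -0.3,"grip": 0.04},
  {"tx": 0,"ty": 0,"tz": -0.03,"rx": 0,"ry": 0,"rz": 0,"grip": 0.04},
  {"tx": 0,"ty": 0,"tz": -0.02,"rx": 0,"ry": 0,"rz": 0,"grip": 0.04},
  {"tx": 0,"ty": 0,"tz": -0.011,"rx": 0,"ry": 0,"rz": 0,"grip": 0.04},
  {"tx": 0,"ty": 0,"tz": 0,"rx": 0,"ry": 0,"rz": 0,"grip": 0.04},
  {"tx": 0,"ty": 0,"tz": 0,"rx": 0,"ry": 0,"rz": 0,"grip": 0.04},
])

```text
clock: 39.05
position: [380.2, -357.4, 23.0]
tool_rot: [0.001, 0.68, 0.733, -0.0]
force: [0.5, -0.0, 0.2]
gripper_width: 40.1
finger_force: 0.0
```

Request:
carry_out([
  {"tx": 0,"ty": 0,"tz": 0,"rx": 0,"ry": 0,"rz": 0,"grip": 0.0},
  {"tx": 0,"ty": 0,"tz": 0,"rx": 0,"ry": 0,"rz": 0,"grip": 0.0},
  {"tx": 0,"ty": 0,"tz": 0,"rx": 0,"ry": 0,"rz": 0,"grip": 0.0},
  {"tx": 0,"ty": 0,"tz": 0,"rx": 0,"ry": 0,"rz": 0,"grip": 0.0},
  {"tx": 0,"ty": 0,"tz": 0,"rx": 0,"ry": 0,"rz": 0,"grip": 0.0},
  {"tx": 0,"ty": 0,"tz": 0,"rx": 0,"ry": 0,"rz": 0,"grip": 0.0},
], squeeze=80)

```text
clock: 39.65
position: [380.0, -357.8, 23.3]
tool_rot: [0.001, 0.681, 0.733, -0.0]
force: [-1.2, 0.6, 5.4]
gripper_width: 12.5
finger_force: 78.7
```

Request:
carry_out([
  {"tx": 0,"ty": 0,"tz": 0.01,"rx": 0,"ry": 0,"rz": 0,"grip": 0.0},
  {"tx": 0,"ty": 0,"tz": 0.02,"rx": 0,"ry": 0,"rz": 0,"grip": 0.0},
  {"tx": 0,"ty": 0,"tz": 0.03,"rx": 0,"ry": 0,"rz": 0,"grip": 0.0},
  {"tx": 0,"ty": 0,"tz": 0.03,"rx": 0,"ry": 0,"rz": 0,"grip": 0.0},
  {"tx": 0,"ty": 0,"tz": 0.03,"rx": 0,"ry": 0,"rz": 0,"grip": 0.0},
  {"tx": 0,"ty": 0,"tz": 0.03,"rx": 0,"ry": 0,"rz": 0,"grip": 0.0},
  {"tx": 0,"ty": 0,"tz": 0.02,"rx": 0,"ry": 0,"rz": 0,"grip": 0.0},
  {"tx": 0,"ty": 0,"tz": 0.01,"rx": 0,"ry": 0,"rz": 0,"grip": 0.0},
  {"tx": 0,"ty": 0,"tz": 0,"rx": 0,"ry": 0,"rz": 0,"grip": 0.0},
])

```text
clock: 40.55
position: [379.7, -357.3, 203.1]
tool_rot: [0.001, 0.681, 0.733, 0.0]
force: [-0.5, 0.2, -3.2]
gripper_width: 12.5
finger_force: 78.6
```

Request:
carry_out([
  {"tx": 0.0055,"ty": 0.0351,"tz": 0,"rx": 0,"ry": 0,"rz": -1.83,"grip": 0.0},
  {"tx": 0.0055,"ty": 0.0351,"tz": 0,"rx": 0,"ry": 0,"rz": -1.83,"grip": 0.0},
  {"tx": 0.0055,"ty": 0.0351,"tz": 0,"rx": 0,"ry": 0,"rz": -1.83,"grip": 0.0},
  {"tx": 0.0055,"ty": 0.0351,"tz": 0,"rx": 0,"ry": 0,"rz": -1.83,"grip": 0.0},
  {"tx": 0.0055,"ty": 0.0351,"tz": 0,"rx": 0,"ry": 0,"rz": -1.83,"grip": 0.0},
  {"tx": 0.0055,"ty": 0.0351,"tz": 0,"rx": 0,"ry": 0,"rz": -1.83,"grip": 0.0},
  {"tx": 0.0055,"ty": 0.0351,"tz": 0,"rx": 0,"ry": 0,"rz": -1.83,"grip": 0.0},
  {"tx": 0.0055,"ty": 0.0351,"tz": 0,"rx": 0,"ry": 0,"rz": -1.83,"grip": 0.0},
  {"tx": 0.0055,"ty": 0.0351,"tz": 0,"rx": 0,"ry": 0,"rz": -1.83,"grip": 0.0},
  {"tx": 0,"ty": 0,"tz": 0,"rx": 0,"ry": 0,"rz": 0,"grip": 0.0},
  {"tx": 0,"ty": 0,"tz": 0,"rx": 0,"ry": 0,"rz": 0,"grip": 0.0},
  {"tx": 0,"ty": 0,"tz": 0,"rx": 0,"ry": 0,"rz": 0,"grip": 0.0},
])

```text
clock: 41.75
position: [427.9, -41.5, 200.9]
tool_rot: [-0.001, 0.779, 0.627, -0.001]
force: [-0.1, 0.2, -3.7]
gripper_width: 12.4
finger_force: 78.5
```

```bash
python3 - <<'E'
from j import *
s=sense();q=s["tool_rot"];print(s["position"],np.degrees(2*np.arctan2(q[2],q[1]))-90,q)
for n in("scene","wrist"):
    w=snapshot(n);P=wcloud(w) if n=="wrist" else cloud(w)
    print(n,"plate",plate(w,P,(429.6,-41.8),185,14))
    if n=="scene":
        p=P[box(P,320,540,-150,70,172,198)];A=np.c_[p[:,:2]-[429,-41],np.ones(len(p))];print("tilt deg",np.degrees(np.linalg.lstsq(A,p[:,2],rcond=None)[0][:2]),len(p))
    cv2.imwrite("pics/held_%s.png"%n,cv2.resize(w["pixels"],(800,600)))
E
```

```text
[427.91812118 -41.47359608 200.93934649] -12.279784496323273 [-5.01689176e-04  7.78679782e-01  6.27420732e-01 -8.78136823e-04]
scene plate (array([426.6, -39.3,  98.7]), 48, np.float64(1.6), np.float64(183.3))
tilt deg [-0.33532468 -0.12575527] 3774
wrist plate (array([428.1, -42.3,  99.1]), 59, np.float64(2.4), np.float64(183.5))
```

View pics/held_scene.png

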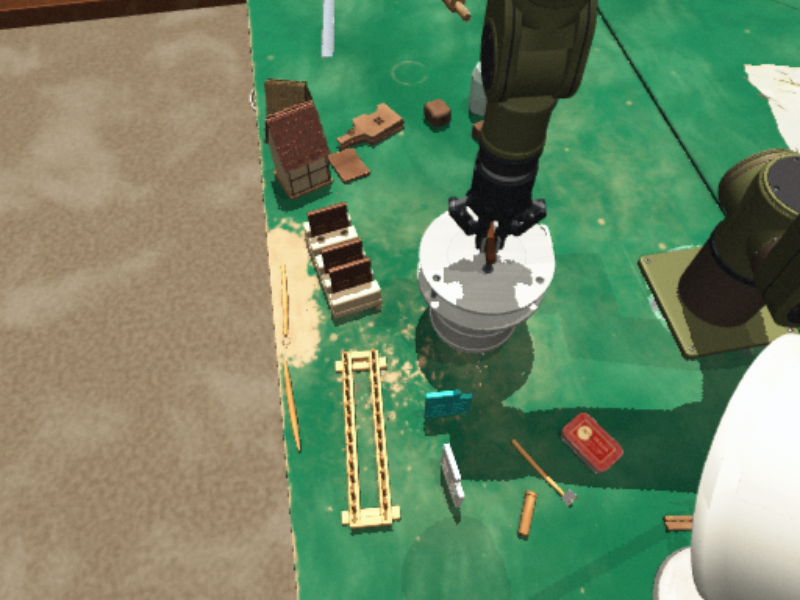

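The lid is level over the jar (490,265) and needs a shift of about +2 mm in x. Everything else stands. Lowering it to just above the stud tips.

Request:
carry_out([
  {"tx": 0.0018,"ty": 0.0004,"tz": -0.01,"rx": 0,"ry": 0,"rz": 0,"grip": 0.0},
  {"tx": 0,"ty": 0,"tz": -0.006,"rx": 0,"ry": 0,"rz": 0,"grip": 0.0},
  {"tx": 0,"ty": 0,"tz": -0.003,"rx": 0,"ry": 0,"rz": 0,"grip": 0.0},
  {"tx": 0,"ty": 0,"tz": 0,"rx": 0,"ry": 0,"rz": 0,"grip": 0.0},
  {"tx": 0,"ty": 0,"tz": 0,"rx": 0,"ry": 0,"rz": 0,"grip": 0.0},
  {"tx": 0,"ty": 0,"tz": 0,"rx": 0,"ry": 0,"rz": 0,"grip": 0.0},
])

```text
clock: 42.45
position: [430.8, -40.6, 183.0]
tool_rot: [0.0, 0.779, 0.628, 0.0]
force: [0.5, -0.5, -3.6]
gripper_width: 12.3
finger_force: 78.4
```

```bash
python3 - <<'E'
from j import *
s=sense();q=s["tool_rot"];print(s["position"],np.degrees(2*np.arctan2(q[2],q[1]))-90)
for n in("scene","wrist"):
    w=snapshot(n);P=wcloud(w) if n=="wrist" else cloud(w)
    print(n,"plate",plate(w,P,(429.6,-41.8),165,12))
    if n=="wrist": cv2.imwrite("pics/held_w2.png",cv2.resize(w["pixels"],(800,600)))
E
```

```text
[430.78638548 -40.60033154 183.02382526] -12.25898053566037
scene plate (array([429.6, -38.6,  98.8]), 46, np.float64(1.9), np.float64(165.4))
wrist plate (array([430.6, -41.4,  99.2]), 65, np.float64(2.0), np.float64(165.5))
```

View pics/held_w2.png

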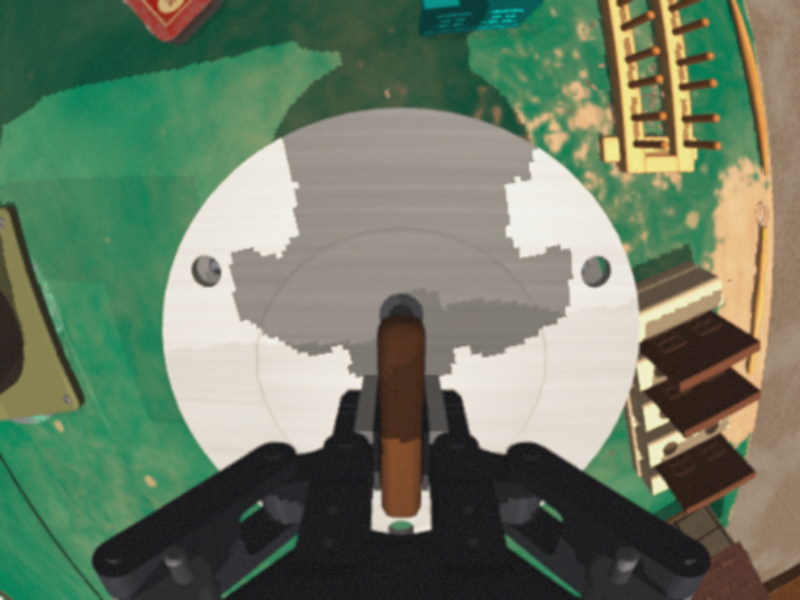

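Both visible holes, at (207,271) and (596,270), show the stud inside. I'll trim by −0.8 and −0.4 mm and ease down.

Request:
carry_out([
  {"tx": -0.0008,"ty": -0.0004,"tz": 0,"rx": 0,"ry": 0,"rz": 0,"grip": 0.0},
  {"tx": 0,"ty": 0,"tz": -0.002,"rx": 0,"ry": 0,"rz": 0,"grip": 0.0},
  {"tx": 0,"ty": 0,"tz": -0.002,"rx": 0,"ry": 0,"rz": 0,"grip": 0.0},
  {"tx": 0,"ty": 0,"tz": -0.002,"rx": 0,"ry": 0,"rz": 0,"grip": 0.0},
  {"tx": 0,"ty": 0,"tz": -0.002,"rx": 0,"ry": 0,"rz": 0,"grip": 0.0},
  {"tx": 0,"ty": 0,"tz": 0,"rx": 0,"ry": 0,"rz": 0,"grip": 0.0},
  {"tx": 0,"ty": 0,"tz": 0,"rx": 0,"ry": 0,"rz": 0,"grip": 0.0},
])

```text
clock: 43.25
position: [429.7, -41.0, 174.7]
tool_rot: [-0.0, 0.779, 0.628, -0.0]
force: [0.7, -0.1, -2.8]
gripper_width: 12.7
finger_force: 78.5
```

Request:
carry_out([
  {"tx": 0,"ty": 0,"tz": -0.002,"rx": 0,"ry": 0,"rz": 0,"grip": 0.0},
  {"tx": 0,"ty": 0,"tz": -0.002,"rx": 0,"ry": 0,"rz": 0,"grip": 0.0},
  {"tx": 0,"ty": 0,"tz": -0.002,"rx": 0,"ry": 0,"rz": 0,"grip": 0.0},
  {"tx": 0,"ty": 0,"tz": -0.002,"rx": 0,"ry": 0,"rz": 0,"grip": 0.0},
  {"tx": 0,"ty": 0,"tz": -0.002,"rx": 0,"ry": 0,"rz": 0,"grip": 0.0},
  {"tx": 0,"ty": 0,"tz": -0.002,"rx": 0,"ry": 0,"rz": 0,"grip": 0.0},
  {"tx": 0,"ty": 0,"tz": 0,"rx": 0,"ry": 0,"rz": 0,"grip": 0.0},
  {"tx": 0,"ty": 0,"tz": 0,"rx": 0,"ry": 0,"rz": 0,"grip": 0.0},
])

```text
clock: 44.05
position: [429.7, -41.0, 162.7]
tool_rot: [-0.0, 0.779, 0.628, -0.0]
force: [-0.1, -0.5, -3.6]
gripper_width: 12.6
finger_force: 78.5
```

Request:
carry_out([
  {"tx": 0,"ty": 0,"tz": -0.001,"rx": 0,"ry": 0,"rz": 0,"grip": 0.0},
  {"tx": 0,"ty": 0,"tz": -0.001,"rx": 0,"ry": 0,"rz": 0,"grip": 0.0},
  {"tx": 0,"ty": 0,"tz": -0.001,"rx": 0,"ry": 0,"rz": 0,"grip": 0.0},
  {"tx": 0,"ty": 0,"tz": 0,"rx": 0,"ry": 0,"rz": 0,"grip": 0.0},
  {"tx": 0,"ty": 0,"tz": 0,"rx": 0,"ry": 0,"rz": 0,"grip": 0.0},
])

```text
clock: 44.55
position: [429.7, -41.0, 159.7]
tool_rot: [-0.0, 0.779, 0.628, -0.0]
force: [-1.4, -0.1, -3.5]
gripper_width: 13.0
finger_force: 78.5
```

Request:
carry_out([
  {"tx": 0,"ty": 0,"tz": -0.001,"rx": 0,"ry": 0,"rz": 0,"grip": 0.0},
  {"tx": 0,"ty": 0,"tz": -0.001,"rx": 0,"ry": 0,"rz": 0,"grip": 0.0},
  {"tx": 0,"ty": 0,"tz": 0,"rx": 0,"ry": 0,"rz": 0,"grip": 0.0},
  {"tx": 0,"ty": 0,"tz": 0,"rx": 0,"ry": 0,"rz": 0,"grip": 0.0},
])

```text
clock: 44.95
position: [429.9, -41.0, 158.2]
tool_rot: [0.0, 0.779, 0.628, 0.0]
force: [-2.0, -0.0, 3.8]
gripper_width: 12.3
finger_force: 79.3
```

Request:
carry_out([
  {"tx": 0,"ty": 0,"tz": 0,"rx": 0,"ry": 0,"rz": 0,"grip": 0.02},
  {"tx": 0,"ty": 0,"tz": 0,"rx": 0,"ry": 0,"rz": 0,"grip": 0.045},
  {"tx": 0,"ty": 0,"tz": 0,"rx": 0,"ry": 0,"rz": 0,"grip": 0.045},
  {"tx": 0,"ty": 0,"tz": 0,"rx": 0,"ry": 0,"rz": 0,"grip": 0.045},
  {"tx": 0,"ty": 0,"tz": 0.01,"rx": 0,"ry": 0,"rz": 0,"grip": 0.045},
  {"tx": 0,"ty": 0,"tz": 0.03,"rx": 0,"ry": 0,"rz": 0,"grip": 0.045},
  {"tx": 0,"ty": 0,"tz": 0.04,"rx": 0,"ry": 0,"rz": 0,"grip": 0.045},
  {"tx": 0,"ty": -0.03,"tz": 0.04,"rx": 0,"ry": 0,"rz": 0,"grip": 0.045},
  {"tx": 0,"ty": -0.04,"tz": 0.02,"rx": 0,"ry": 0,"rz": 0,"grip": 0.045},
  {"tx": 0,"ty": -0.04,"tz": 0,"rx": 0,"ry": 0,"rz": 0,"grip": 0.045},
  {"tx": 0,"ty": -0.04,"tz": 0,"rx": 0,"ry": 0,"rz": 0,"grip": 0.045},
  {"tx": 0,"ty": 0,"tz": 0,"rx": 0,"ry": 0,"rz": 0,"grip": 0.045},
])

```text
clock: 46.15
position: [430.1, -195.0, 298.6]
tool_rot: [0.001, 0.78, 0.625, -0.0]
force: [0.2, 0.3, 1.0]
gripper_width: 45.1
finger_force: 0.0
```

```bash
python3 - <<'E'
from j import *
ims=[]
for n in("scene","wrist"):
    w=snapshot(n);P=wcloud(w) if n=="wrist" else cloud(w)
    print(n,"plate",plate(w,P,(429.6,-41.8),140,8))
    p=P[box(P,340,520,-130,45,134,146)];A=np.c_[p[:,:2]-[429,-41],np.ones(len(p))];print("tilt deg",np.degrees(np.linalg.lstsq(A,p[:,2],rcond=None)[0][:2]),len(p))
    st=studs(P,(429.6,-41),17.75)
    for g in((648,-240),(634,-158),(627,-117)):
        p=P[box(P,g[0]-45,g[0]+45,g[1]-18,g[1]+18,98,112)]
        if len(p): print("tile top",len(p),p.mean(0).round(1),np.percentile(p,[1,99],axis=0).round(0).tolist())
    ims.append(cv2.resize(w["pixels"],(400,300)) if n=="scene" else cv2.resize(w["pixels"][0:300,100:400],(400,400)))
c=np.zeros((400,800,3),np.uint8);c[:300,:400]=ims[0];c[:,400:]=ims[1];cv2.imwrite("pics/end.png",c)
E
```

```text
scene plate (array([428.7, -39.3,  98.8]), 48, np.float64(2.6), np.float64(140.7))
tilt deg [-0.06424478  0.03867316] 3915
  stud 0 11 [509.7 -13.5]
  stud 1 12 [365.8  18.6]
  stud 2 10 [ 410.9 -121.1]
tile top 83 [ 646.2 -237.8  102.2] [[613.0, -247.0, 98.0], [680.0, -230.0, 106.0]]
tile top 92 [ 632.3 -155.4  102.1] [[598.0, -164.0, 98.0], [665.0, -148.0, 105.0]]
tile top 94 [ 624.9 -114.5  102.1] [[592.0, -123.0, 98.0], [659.0, -106.0, 106.0]]
wrist plate (array([430.2, -41.9,  98.7]), 59, np.float64(13.9), np.float64(140.7))
tilt deg [0.09621523 0.38781448] 18649
  stud 1 40 [367.8  13. ]
  stud 2 52 [ 412.  -125.2]
tile top 313 [ 645.3 -241.4  102.6] [[613.0, -251.0, 98.0], [681.0, -233.0, 105.0]]
tile top 340 [ 630.9 -159.3  102.8] [[599.0, -168.0, 98.0], [666.0, -151.0, 105.0]]
tile top 339 [ 623.8 -118.6  103. ] [[591.0, -127.0, 99.0], [659.0, -110.0, 105.0]]
```

View pics/end.png

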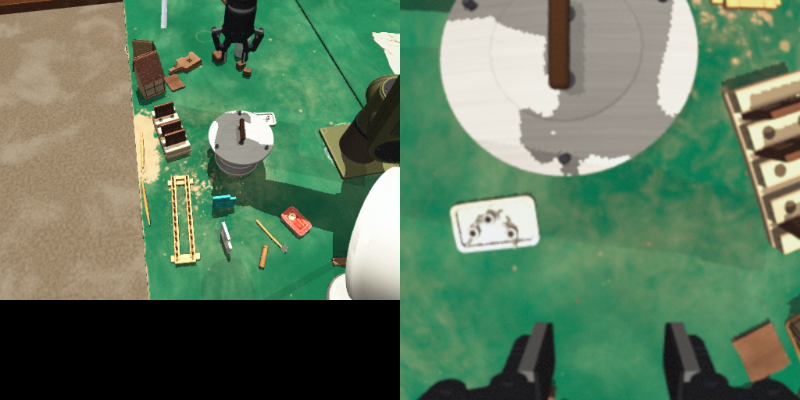

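The lid's top is at z≈140.7 (expected 141) with no tilt, all three studs stick up through its holes, the three tiles stand in their grooves, and the rack is empty. Handing in.

```bash
python3 -c "
from bench import *
print(close_job())"
```

```text
the job is handed in; nothing more can be done
None
```

The rack is empty: both rejects are in the jar with its lid seated flush over the studs, all three whole tiles stand upright and centred in setter grooves, and the job was handed in at about 46 s (no verdict was returned).

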